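# Shut the acrylic parts cabinet with the hook pole

### The arm

A 6-joint arm with a two-finger parallel gripper is mounted at the origin on the work surface. World frame = base frame: x ahead of the robot, y to its left, z up, the work surface at z = 0. Lengths are in m, angles in rad, forces in N, time in s.
With the tool pointing down it reaches from about 0.275 to 0.825 m from the base axis. Payload 4.9 kg.
Tool frame: the origin (TCP) lies midway between the tips of the shut fingers; the grasp point (between the pads) lies 19 mm behind it (hold_point_z is the distance from the TCP to the grasp point, in m); x points along the fingers, z is the direction in which the jaws open and shut, and the axes are right-handed (so a half turn about x gives the same grasp; the last joint's range is limited). The gripper opens to 85 mm and grips with 20 to 120 N. Pads are 22 mm wide; open, the fingers measure 114 mm over their backs; the gripper's body (76 mm by 85 mm) begins 54 mm behind the grasp point. The pads swing forward as they close: fully open they stand 13 mm farther back than shut.
Start: joints at [1.109, 0.326, -0.193, 1.052, 0, 1.437], TCP at [0.177, 0.521, 0.231] pointing down, gripper open.
Joint ranges: [-2.65, 2.65], [-0.97, 1.79], [-1.3, 1.35], [-1.93, 2.1], [-1.47, 1.37], [-3.14, 3.14]. Speed limits (rad/s): [2.57, 2.57, 3.14, 3.14, 3.14, 3.14].

### API

Orientations are given as a unit quaternion [w, x, y, z].
In Python, from station import get_state, camera, job_done, spot_in, hold_point_z gives the robot as it stands.
- The arm moves only by the tool servo_tool, never from a script. Its argument "plan" is a list of rows, each an object of numbers: "gripper": the finger opening in m, from 0 to 0.0854; "dx", "dy", "dz": the shift along the tool's x, y, z in m; "wx", "wy", "wz": the turn, a rotation vector about the tool's x, y, z in degrees. A call has exactly 5 rows; each row is the pose to reach, as a shift and turn from the pose measured when the call began, along the tool's axes at that moment; what a row does not reach only later rows make up. A row lasts 1/8 s, in which the tool goes at most 62.5 mm and 10.7 degrees, less where a joint would pass 70% of its speed; a pose out of reach is approached as far as the arm can. A call with a gripper value outside its range is refused whole. The fingers move at their own pace and stop on an object; "squeeze" is the grip in N (left out, the last holds). Time passes only in rows, so rows that repeat a pose let the fingers close, or fill a call up. It gives the time, the measured TCP pose, the force and the opening at its end, in the units of the state.
- get_state(): the state, without advancing time (a new reading comes with each control period).
- camera(name): name is "scene" or "top" or "wrist"; returns a dict with "color" (400x640x3 uint8, blue, green, red), "z_map" (400x640 float32, m along the optical axis (not along the pixel's ray), 0 where there is no reading), "vertical_fov" (degrees; the focal length in pixels is half the picture's height over the tangent of half this angle, whatever the lens; pixels are square), "cx", "cy" (the principal point, pixels), "xyz" and "orientation" of the camera in the world. Camera axes: x right, y down, z forward; pixel columns grow to the right and rows downward; lengths in m; the calibration is good to about 2 mm. A picture is of the moment at which its call begins.
- job_done(): hands the job in, once; it reports no verdict.
Trained networks look in a picture, given as the dict that the camera call returned (one of the last four; its "shot" number tells which), for a name from the list of things; names that differ only in an ending like _2 or _b are one class to them, and where a whole thing is asked for, a point or a joint stands for the part that bears it (a point fixed in the world has none). Each returns a list of dicts, best first, with "conf" (0 to 1); they miss things now and then, are a little off and sometimes report something else, mostly with a low value. They report only what shows in the picture. A call takes as long as a camera call. They do not tell look-alikes from the thing itself.
- spot_in(target, picture): "uv" ([column, row] in pixels, amid what is visible of it).
The state is a dict: "time": time; "q": joint angles; "qvel": joint speeds; "tau": joint torques, N m; "ee_pos": TCP position; "tool_rot": TCP orientation; "ft_force": force on the tool from outside, world axes, zero at the start; "ft_torque": the same for the moment, N m; "gripper_width": finger opening in m.
Only numpy, scipy, OpenCV 4.12 (cv2) and the standard library are available. Lean on these libraries where they do the work, as an engineer would, in place of code of your own. Each camera call takes 0.05 s, during which the arm holds its last target.

### The job

The orange divider plate has slid out through the doorway of the clear cabinet and blocks its door: press down on the plate and slide it, without lifting it, onto the yellow outline on the shelf. Then take the hook pole from its rest, drop the hook into the red ring eye on the open door and, with the hook still in the ring, swing the door fully shut without slamming it. Finally lay the pole back in its rest as it was and let go; do not touch the cabinet or door with the gripper or arm, and leave the other things where they are.

Things in the scene. Friction and masses are not known exactly. Their poses are not given: they have to be found in the camera images.
- cabinet: Clear acrylic cabinet with white edges, fixed to the shelf, 190 (x) x 200 (y) x 206 mm high. No floor: the shelf is its floor. Origin on the shelf under the middle of the doorway; its own y points into the cabinet (walls from y = 0 to 200 mm, x = -95 to 95 mm), its own -y points out of the doorway, its own x runs along the doorway towards the door's hinge, z up.
- door (a joint): Swing door of the cabinet, clear with white edges, 160 mm wide, 6 mm thick, from 1 to 185 mm above the shelf. Value in rad: 0 fully shut, grows as it opens outward; it starts at about 1.35 to 1.7 (wide open). At value q the panel points from the hinge along (-cos q, -sin q) in the cabinet's own x, y. Hinge with light friction (under 1 N at the ring); the door stays where it is left and has a rigid stop at 0. Its lower edge cannot pass over the plate.
- door_hinge (a point): Point on the door's vertical hinge axis, 205 mm above the shelf, at the far end of the doorway: 80 mm along the cabinet's own x from the cabinet's origin.
- door_ring (a point): Centre of the red ring eye fixed to the outer face of the door near its upper free corner, 205 mm above the shelf. The ring lies level (its hole is vertical, open above and below): hole diameter 30 mm, bar 6 mm thick. Seen from the hinge with the door at 0 it is at (-142, -36) mm in the cabinet's own x, y, and it turns with the door about the hinge.
- plate_center (a point): Centre of the loose orange flat plate, 90 (own x) x 130 (own y) x 5 mm, 60 g, rigid, flat on the shelf. Its own -y end reaches about 95 to 110 mm out of the doorway; the other end is 20 to 35 mm inside and catches on a side wall if pulled sideways before it is clear. It follows a fingertip that presses on it with 10 to 20 N and slips under much less.
- patch_center (a point): Yellow outline painted on the shelf (flat, no height), 120 (own x) x 160 (own y) mm, clear of the door's swing. Point at its centre at shelf height. Its axes are those of the wanted plate.
- pole_center (a point): Hook pole, 200 mm long, 120 g, loose, lying level in its rest. Point near its centre of gravity, mid-height of the brown wooden handle, which is 16 mm wide (own y), 20 mm high (own z) and runs from own x = -75 to +55 mm. A dark steel rod 8 mm thick runs on along own +x to x = 121 mm and there turns straight down.
- hook_tip (a point): Lowest end of the pole's down-turned hook: own (121, 0, -36) mm from pole_center. The tip is a round pin 8 mm thick that hangs 32 mm below the level rod.
- rest_seat (a point): Grey and green pole rest, fixed, base 150 x 70 mm, with two saddles 12 mm thick at own x = -50 and +36 mm (clear gap of 74 mm between them) whose cheeks flare open upward to 94 mm above the shelf. This point is where the pole's centre lies when the pole is seated, 80 mm above the shelf (handle's underside 70 mm above the shelf); the pole's x lies along this point's x, hook towards +x.
- mallet_center (a point): Blue mallet with wooden handle, 215 mm long, 60 mm high, lying on the shelf; bystander. Point inside its middle.
- latch_center (a point): Zinc door latch, 100 mm long, 32 mm high; bystander. Point at its middle.
- funnel_center (a point): Black plastic funnel standing mouth down, 100 mm across, 105 mm high; bystander. Point half-way up.
- pull_center (a point): Aluminium drawer pull, 140 mm long, 33 mm high; bystander. Point at its middle.
- jar_mid (a point): Glass jar with steel cap, 66 mm across, 90 mm high; bystander. Point half-way up.
Not all that is in view belongs to the job. Of the things that look like the part that bears plate_center, the larger one is meant.

How it is judged:
On the way, in this order (a step that is already met when the one before it is completed fails the run):
1. the plate lies on the yellow outline, its centre within 35 mm of the outline's centre (horizontal distance between plate_center and patch_center below 0.035 m and angle between plate_center's own z axis and vertical below 0.1 rad), for 0.2 s.
2. the hook is in the ring eye while the door is still open (horizontal distance between hook_tip and door_ring below 0.02 m and z of hook_tip in the frame of door_ring between -0.035 and -0.004 m and value of joint door above 1 rad), for 0.1 s.
3. the door is shut with the hook still in the ring (horizontal distance between hook_tip and door_ring below 0.02 m and z of hook_tip in the frame of door_ring between -0.035 and -0.004 m and value of joint door below 0.06 rad), for 0.1 s.
At the end, for the whole second after the job is handed in: The door is shut (within 0.06 rad), the plate lies flat with its centre within 35 mm of the yellow outline's centre, and the pole lies still in its rest, centre within 25 mm of the seat point, level and aligned within 0.2 rad, hook to the same end as before and pointing down (all of step 1 and value of joint door below 0.06 rad and distance between pole_center and rest_seat below 0.025 m and angle between pole_center's own z axis and vertical below 0.2 rad and angle between the x axis of pole_center and the x axis of rest_seat, either way round below 0.2 rad and x of hook_tip in the frame of rest_seat above 0.05 m and linear speed of each of pole, plate below 0.02 m/s); the robot touches nothing.
It fails at once if the plate is lifted (centre more than 20 mm above the shelf) (height (world z) of plate_center above 0.02 m).
It fails at once if the gripper or arm touches the cabinet or its door (contact force between any of the fingers, the arm and cabinet above 1 N).
It fails at once if the door is slammed (swung shut faster than 1.5 rad/s) (velocity of joint door below -1.5 rad/s).
It fails at once if a bystander is moved by more than 30 mm (distance of any of mallet_center, latch_center, funnel_center, pull_center, jar_mid from where it was at the start of the episode above 0.03 m).
It also fails if it takes over 72 s, if anything falls off the work surface, if the arm or the gripper's body presses on something with over 40 N, if the wrist force passes 120 N, or if a joint passes its speed limit or range.

## Working session

There is one attempt and no reset: what is moved stays moved. The work goes in short steps, Python scripts to look and compute and a tool call to move; the robot and the scene stay as the last step left them, time stands still between calls to the robot, and variables do not carry over. Pictures are saved under pics/ and viewed, and the job is handed in when it is done.

Besides the shell and the picture viewer there is one more tool, called after "Call:" by a JSON object that holds its "api" and its "payload", one argument or row to a line. servo_tool: Moves the arm, as the interface text tells. Its arguments: {"type":"object","properties":{"plan":{"type":"array"},"squeeze":{"type":"number"}},"required":["plan"]}

```bash
ls; mkdir -p pics; cat > h.py <<'E'
import numpy as np,cv2
from scipy.spatial.transform import Rotation as R
from station import *
def rot(q): return R.from_quat([q[1],q[2],q[3],q[0]]).as_matrix()
def cloud(p):
    h,w=p['z_map'].shape; f=h/2/np.tan(np.radians(p['vertical_fov'])/2)
    v,u=np.mgrid[0:h,0:w]; z=p['z_map']
    c=np.stack([(u-p['cx'])*z/f,(v-p['cy'])*z/f,z],-1)
    return c@rot(p['orientation']).T+np.array(p['xyz'])
def ray(p,uv,zp):
    h,w=p['z_map'].shape; f=h/2/np.tan(np.radians(p['vertical_fov'])/2)
    d=rot(p['orientation'])@np.array([(uv[0]-p['cx'])/f,(uv[1]-p['cy'])/f,1])
    o=np.array(p['xyz']); return o+d*(zp-o[2])/d[2]
def proj(p,X):
    h,w=p['z_map'].shape; f=h/2/np.tan(np.radians(p['vertical_fov'])/2)
    c=(np.array(X)-np.array(p['xyz']))@rot(p['orientation'])
    return np.array([p['cx']+f*c[...,0]/c[...,2],p['cy']+f*c[...,1]/c[...,2]]).T
def st():
    s=get_state()
    return s
E
python3 - <<'E'
from h import *
s=get_state();print(s)
print(hold_point_z() if callable(hold_point_z) else hold_point_z)
for n in ["scene","top"]:
    p=camera(n);cv2.imwrite(f'pics/{n}0.png',p['color']);print(n,p['xyz'],p['orientation'],p['vertical_fov'],p['cx'],p['cy'])
    C=cloud(p);np.save(f'/tmp/{n}0.npy',C)
    for t in "cabinet door door_hinge door_ring plate_center patch_center pole_center hook_tip rest_seat mallet_center latch_center funnel_center pull_center jar_mid".split():
        try:
            r=spot_in(t,p)
            for d in r[:3]:
                u,v=map(int,np.round(d['uv']));print(t,np.round(d['uv'],1),round(d['conf'],2),np.round(C[v,u],3))
        except Exception as e: print(t,e)
E
```

```text
pics
{'time': 0.0, 'q': array([ 1.10876683e+00,  3.26962246e-01, -1.93571725e-01,  1.05198691e+00,
        1.13881978e-05,  1.43659014e+00]), 'qvel': array([ 0.0003662 ,  0.00083519, -0.00110012,  0.00058172, -0.00054118,
       -0.00018419]), 'tau': array([-1.21220753e-03, -4.43399191e+01,  2.62438238e+01,  1.55264139e-02,
       -5.05713178e-04,  1.83763127e-06]), 'ee_pos': array([0.17682323, 0.52019861, 0.23049644]), 'tool_rot': array([ 0.57434675, -0.4119907 ,  0.57542803,  0.41142685]), 'ft_force': array([0.00243418, 0.13252949, 0.14057966]), 'ft_torque': array([-0.02773225,  0.02079518,  0.00858075]), 'gripper_width': 0.08570194002646675}
0.0187
scene [1.14548187 0.45051895 1.32773346] [-0.12597493  0.45783102  0.84637886 -0.24117193] 44.962597085465745 324.14236625728074 212.11690992974695
cabinet [369.3 243.6] 0.58 [0.591 0.216 0.203]
door [304.4 240.7] 0.96 [0.628 0.029 0.087]
door [201.3 221.7] 0.48 [ 0.73  -0.287  0.049]
door [369.3 240.4] 0.27 [0.582 0.211 0.207]
door_hinge [302.4 238.2] 0.65 [0.628 0.023 0.099]
door_ring [306.4 238. ] 0.71 [0.625 0.035 0.108]
plate_cente
[... 1050 characters left out ...]
065 0.001]
plate_center [364.5 260. ] 0.64 [ 0.372 -0.08   0.001]
patch_center [364.6 259.4] 0.63 [ 0.374 -0.082  0.002]
patch_center [445.8 137. ] 0.4 [ 0.711 -0.293  0.052]
pole_center [444.6 219.1] 0.95 [ 0.487 -0.281  0.089]
hook_tip [445.2 225.8] 0.69 [ 0.468 -0.282  0.088]
rest_seat [437.8 225.4] 0.64 [ 0.473 -0.283  0.008]
mallet_center [204.5 289.1] 0.92 [0.287 0.352 0.04 ]
latch_center [404.6 148.1] 0.81 [ 0.686 -0.189  0.009]
funnel_center [446.3 137.3] 0.97 [ 0.711 -0.293  0.052]
funnel_center [317.2 211. ] 0.58 [0.505 0.054 0.004]
pull_center [429.4 281.5] 0.51 [ 0.318 -0.253  0.032]
pull_center [326.2 162.6] 0.22 [0.621 0.033 0.135]
jar_mid [174.4 261.3] 0.93 [0.363 0.421 0.093]
```

View pics/scene0.png

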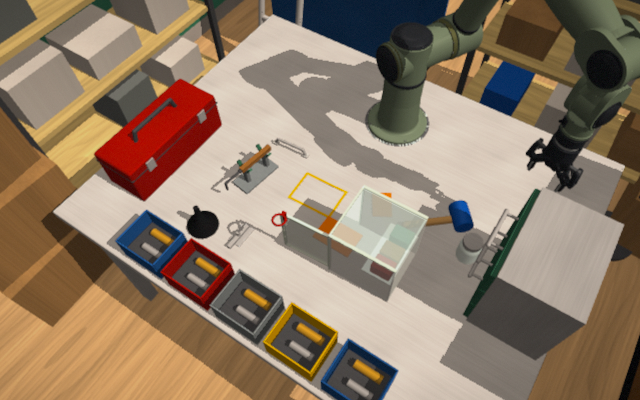

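View pics/top0.png

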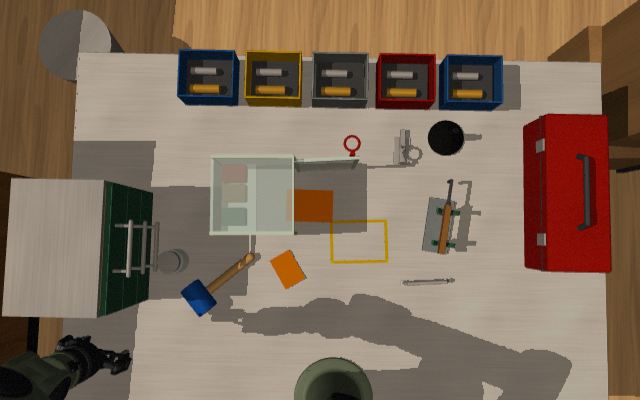

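```bash
python3 - <<'E'
import cv2
a=cv2.imread('pics/top0.png')
cv2.imwrite('pics/top0z.png',cv2.resize(a[120:320,200:480],None,fx=2.85,fy=2.85,interpolation=cv2.INTER_CUBIC))
E
```

```text
(no output)
```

View pics/top0z.png

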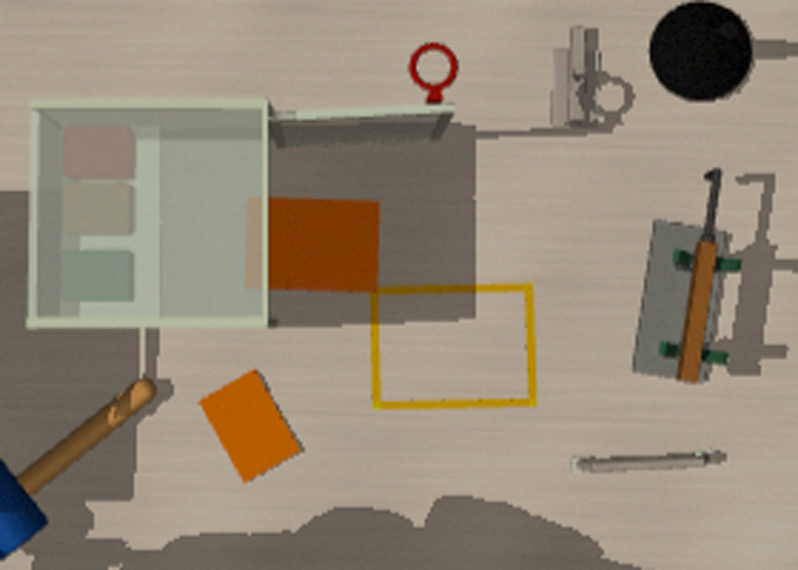

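```bash
python3 - <<'E'
from h import *
p=camera('top');C=cloud(p);a=p['color'].astype(int);b,g,r=a[...,0],a[...,1],a[...,2]
def blob(m,name,n=3,minA=25):
    k,l,s,c=cv2.connectedComponentsWithStats(m.astype(np.uint8))
    for i in np.argsort(-s[1:,4])[:n]+1:
        if s[i,4]>minA:
            ys,xs=np.where(l==i);rr=cv2.minAreaRect(np.stack([xs,ys],1).astype(np.float32));print(name,s[i],'c',c[i].round(1),'box',np.round(cv2.boxPoints(rr),1).tolist(),np.median(C[l==i],0).round(3))
hsv=cv2.cvtColor(p['color'],cv2.COLOR_BGR2HSV);H,S,V=[hsv[...,i] for i in range(3)]
roi=np.zeros(H.shape,bool);roi[120:320,205:480]=1
blob(roi&(H<15)&(H>5)&(S>230)&(V>110),'orange')
blob(roi&(H>18)&(H<28)&(S>200)&(V>140),'yellow')
blob(roi&((H<4)|(H>175))&(S>180)&(V>90),'red')
for uv in [(294.5,155.5),(293.5,234),(211.5,156),(210.5,234)]: print('cabcorner',uv,ray(p,uv,.206).round(4))
for uv in [(294.5,160.5),(357.5,157.5)]: print('door top',ray(p,uv,.185).round(4))
E
```

```text
orange [ 295  190   38   32 1156] c [313.2 205.2] box [[295.0, 190.0], [332.0, 190.0], [332.0, 221.0], [295.0, 221.0]] [0.521 0.065 0.005]
yellow [330 220  58  43 319] c [363.6 246.7] box [[330.0, 262.0], [330.0, 220.0], [387.0, 220.0], [387.0, 262.0]] [ 0.398 -0.1    0.   ]
red [344 135  16  20  91] c [351.7 145. ] box [[340.0, 144.0], [351.5, 132.5], [363.5, 144.5], [352.0, 156.0]] [ 0.654 -0.028  0.207]
cabcorner (294.5, 155.5) [0.6271 0.11   0.206 ]
cabcorner (293.5, 234) [0.4391 0.1077 0.206 ]
cabcorner (211.5, 156) [0.6217 0.3093 0.206 ]
cabcorner (210.5, 234) [0.4349 0.3047 0.206 ]
door top [0.6181 0.1107 0.185 ]
door top [ 0.6287 -0.0429  0.185 ]
```

```bash
python3 - <<'E'
from h import *
p=camera('top')
for uv in [(351.7,142.7)]: print('ring',ray(p,uv,.205).round(4))
for uv in [(333,190),(332,222),(295,190),(294,221.5)]: print('plate',ray(p,uv,.005).round(4))
for uv in [(330.5,221.5),(386.5,220),(331.5,262.5),(387.5,261.5)]: print('patch outer',ray(p,uv,0).round(4))
h=np.array([.613,.110]);r=ray(p,(351.7,142.7),.205)[:2]-h;print(np.linalg.norm(r),np.hypot(142,36), (np.arctan2(r[1],r[0])-np.arctan2(-36,-142))-.021)
# pole top z=.09
for uv in [(446,205),(452.5,180),(440.5,253.5),(450,205.5),(443.5,253.5)]: print('pole',ray(p,uv,.09).round(4))
a=p['color'];cv2.imwrite('pics/pole0.png',cv2.resize(a[170:260,410:480],None,fx=6,fy=6,interpolation=cv2.INTER_CUBIC))
cv2.imwrite('pics/ring0.png',cv2.resize(a[120:230,280:370],None,fx=5,fy=5,interpolation=cv2.INTER_CUBIC))
E
```

```text
ring [ 0.6612 -0.0269  0.205 ]
plate [0.5642 0.0101 0.005 ]
plate [0.4748 0.0112 0.005 ]
plate [0.562  0.1163 0.005 ]
plate [0.474  0.1169 0.005 ]
patch outer [0.4763 0.0153 0.    ]
patch outer [ 0.4838 -0.1409  0.    ]
patch outer [0.3627 0.0103 0.    ]
patch outer [ 0.3688 -0.1449  0.    ]
0.14512728330406288 146.4923206178399 1.6401817591802585
pole [ 0.5233 -0.2836  0.09  ]
pole [ 0.5895 -0.3005  0.09  ]
pole [ 0.3969 -0.2695  0.09  ]
pole [ 0.5222 -0.294   0.09  ]
pole [ 0.397  -0.2773  0.09  ]
```

View pics/pole0.png

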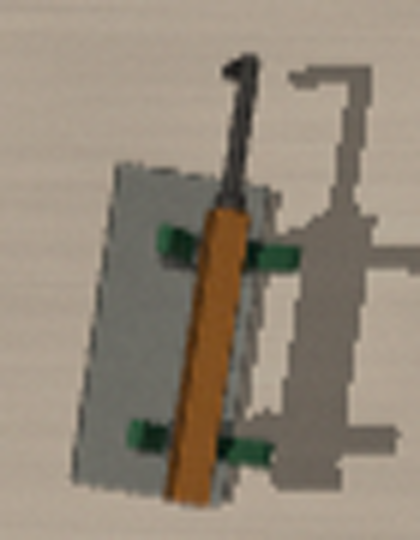

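View pics/ring0.png

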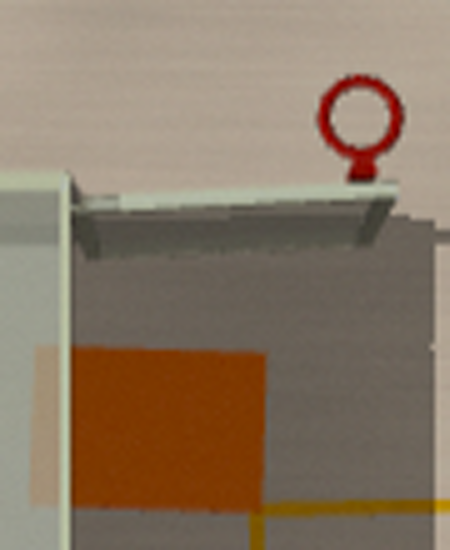

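```bash
cat >> h.py <<'E'
def plan(pos,zaxis_yaw=None,Rt=None):
    """print shift/turn from present pose to world pos with tool x down, tool z (jaw) at yaw deg"""
    s=get_state();R0=rot(s['tool_rot']);d=R0.T@(np.array(pos)-s['ee_pos'])
    w=np.zeros(3)
    if zaxis_yaw is not None:
        best=None
        for k in (0,180):
            a=np.radians(zaxis_yaw+k);x=np.array([0,0,-1.]);z=np.array([np.cos(a),np.sin(a),0]);Rt=np.stack([x,np.cross(z,x),z],1)
            w=R.from_matrix(R0.T@Rt).as_rotvec(degrees=True)
            if best is None or np.linalg.norm(w)<np.linalg.norm(best): best=w
        w=best
    print('shift mm',(d*1000).round(1),'turn',w.round(2)); return d,w
def info():
    s=get_state();R0=rot(s['tool_rot'])
    print('t',round(s['time'],2),'pos',s['ee_pos'].round(4),'x',R0[:,0].round(3),'y',R0[:,1].round(3),'z',R0[:,2].round(3),'F',s['ft_force'].round(2),'w',round(s['gripper_width'],4),'q',s['q'].round(2))
E
python3 - <<'E'
from h import *
info()
p=camera('top')
for uv in [(333.4,190.4),(287.2,189),(286.2,221),(332.3,222.2)]: print(ray(p,uv,.005).round(4))
plan([.515,.045,.30],0);plan([.515,.045,.30],90)
E
```

```text
t 1.6 pos [0.1771 0.5207 0.2313] x [ 0.  0. -1.] y [-0.947  0.322 -0.   ] z [0.322 0.947 0.   ] F [-0.07  0.07  0.35] w 0.0857 q [ 1.11  0.33 -0.19  1.05  0.    1.44]
[0.5631 0.009  0.005 ]
[0.5643 0.1382 0.005 ]
[0.4749 0.1387 0.005 ]
[0.4743 0.0104 0.005 ]
shift mm [ -68.7 -473.1 -341.6] turn [71.22 -0.    0.  ]
shift mm [ -68.7 -473.1 -341.6] turn [-18.78  -0.     0.  ]
```

Call:
{"api": "servo_tool", "payload": {
  "plan": [
    {"gripper": 0.0,"dx": -0.04,"dy": -0.03,"dz": -0.02,"wx": -4},
    {"gripper": 0.0,"dx": -0.07,"dy": -0.07,"dz": -0.05,"wx": -8},
    {"gripper": 0.0,"dx": -0.07,"dy": -0.12,"dz": -0.085,"wx": -12},
    {"gripper": 0.0,"dx": -0.07,"dy": -0.17,"dz": -0.12,"wx": -16},
    {"gripper": 0.0,"dx": -0.07,"dy": -0.22,"dz": -0.155,"wx": -18.8}
  ],
  "squeeze": 60
}}

```text
validation failed for argument at $.pl...
```

```bash
python3 -c "
from h import *
info();plan([.517,.042,.30],90)"
```

```text
t 1.65 pos [0.1771 0.5207 0.2313] x [ 0. -0. -1.] y [-0.947  0.322 -0.   ] z [ 0.322  0.947 -0.   ] F [-0.   -0.14  0.18] w 0.0855 q [ 1.11  0.33 -0.19  1.05 -0.    1.44]
shift mm [ -68.7 -475.9 -343.8] turn [-18.78  -0.     0.  ]
```

Call:
{"api": "servo_tool", "payload": {
  "plan": [
    {"gripper": 0.0,"dx": -0.04,"dy": -0.03,"dz": -0.02,"wx": -4.0,"wy": 0.0,"wz": 0.0},
    {"gripper": 0.0,"dx": -0.07,"dy": -0.07,"dz": -0.05,"wx": -8.0,"wy": 0.0,"wz": 0.0},
    {"gripper": 0.0,"dx": -0.07,"dy": -0.12,"dz": -0.085,"wx": -12.0,"wy": 0.0,"wz": 0.0},
    {"gripper": 0.0,"dx": -0.07,"dy": -0.17,"dz": -0.12,"wx": -16.0,"wy": 0.0,"wz": 0.0},
    {"gripper": 0.0,"dx": -0.07,"dy": -0.22,"dz": -0.155,"wx": -18.8,"wy": 0.0,"wz": 0.0}
  ],
  "squeeze": 60
}}

```text
time: 2.28
ee_pos: [0.3364, 0.3017, 0.3016]
tool_rot: [-0.5, 0.501, -0.499, -0.501]
ft_force: [1.2, 0.8, -0.3]
gripper_width: -0.0003
```

```bash
python3 -c "
from h import *
info();plan([.517,.042,.30],90)"
```

```text
t 2.27 pos [0.3364 0.3017 0.3016] x [ 0.001  0.001 -1.   ] y [-1.    -0.003 -0.001] z [-0.003  1.     0.001] F [ 1.18  0.78 -0.35] w -0.0003 q [ 0.57  0.1  -0.3   1.17 -0.    0.56]
shift mm [   1.7 -179.9 -260.1] turn [0.15 0.03 0.06]
```

Call:
{"api": "servo_tool", "payload": {
  "plan": [
    {"gripper": 0.0,"dx": 0.0,"dy": -0.034,"dz": -0.05,"wx": 0.0,"wy": 0.0,"wz": 0.0},
    {"gripper": 0.0,"dx": 0.0,"dy": -0.07,"dz": -0.1,"wx": 0.0,"wy": 0.0,"wz": 0.0},
    {"gripper": 0.0,"dx": 0.0,"dy": -0.105,"dz": -0.152,"wx": 0.0,"wy": 0.0,"wz": 0.0},
    {"gripper": 0.0,"dx": 0.0,"dy": -0.14,"dz": -0.205,"wx": 0.0,"wy": 0.0,"wz": 0.0},
    {"gripper": 0.0,"dx": 0.01,"dy": -0.18,"dz": -0.26,"wx": 0.0,"wy": 0.0,"wz": 0.0}
  ]
}}

```text
time: 2.9
ee_pos: [0.5141, 0.0461, 0.2935]
tool_rot: [-0.5, 0.501, -0.498, -0.5]
ft_force: [0.8, 0.2, 0.8]
gripper_width: -0.0002
```

```bash
python3 - <<'E'
from h import *
info();plan([.517,.042,.03],90)
p=camera('wrist');cv2.imwrite('pics/w1.png',p['color'])
C=cloud(p);print(p['xyz'])
for t in ['plate_center','door_ring','patch_center']:
    for d in spot_in(t,p)[:2]:
        u,v=map(int,np.round(d['uv']));print(t,d['uv'],round(d['conf'],2),C[v,u].round(4))
E
```

```text
t 2.9 pos [0.5141 0.0461 0.2935] x [ 0.003  0.001 -1.   ] y [-1.    -0.002 -0.003] z [-0.002  1.     0.001] F [0.79 0.2  0.85] w -0.0002 q [-0.05  0.23 -0.17  1.17  0.   -0.06]
shift mm [263.5  -2.   -4.3] turn [0.12 0.04 0.18]
[0.43958486 0.0456103  0.43581737]
plate_center [391.2, 23.9] 0.91 [0.3545 0.1358 0.0041]
plate_center [333.5, 166.3] 0.56 [0.5208 0.0732 0.0049]
door_ring [279.7, 265.5] 0.72 [0.6232 0.0078 0.0859]
door_ring [6.1, 162.6] 0.22 [ 0.5036 -0.28    0.0838]
patch_center [223.4, 38.5] 0.72 [ 0.3693 -0.0604  0.0021]
```

View pics/w1.png

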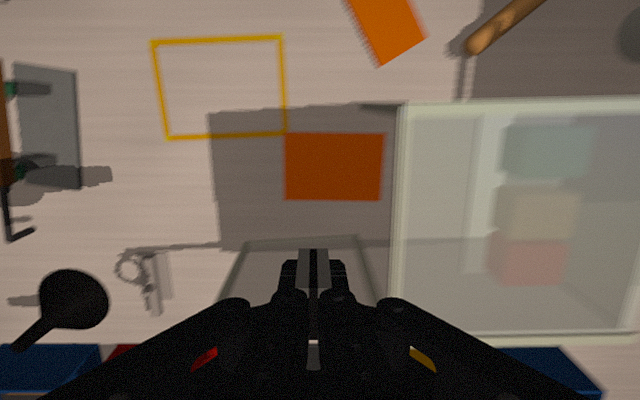

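Call:
{"api": "servo_tool", "payload": {
  "plan": [
    {"gripper": 0.0,"dx": 0.055,"dy": -0.001,"dz": -0.002,"wx": 0.0,"wy": 0.0,"wz": 0.0},
    {"gripper": 0.0,"dx": 0.115,"dy": -0.002,"dz": -0.004,"wx": 0.0,"wy": 0.0,"wz": 0.0},
    {"gripper": 0.0,"dx": 0.175,"dy": -0.002,"dz": -0.004,"wx": 0.0,"wy": 0.0,"wz": 0.0},
    {"gripper": 0.0,"dx": 0.23,"dy": -0.002,"dz": -0.004,"wx": 0.0,"wy": 0.0,"wz": 0.0},
    {"gripper": 0.0,"dx": 0.27,"dy": -0.002,"dz": -0.004,"wx": 0.0,"wy": 0.0,"wz": 0.0}
  ]
}}

```text
time: 3.72
ee_pos: [0.5129, 0.0451, 0.0205]
tool_rot: [0.499, -0.5, 0.5, 0.502]
ft_force: [0.1, 0.1, 0.3]
gripper_width: -0.0001
```

```bash
python3 -c "
from h import *
info();plan([.517,.042,.005],90)"
```

```text
t 3.73 pos [0.5129 0.0451 0.0205] x [-0.002  0.001 -1.   ] y [-1.    -0.003  0.002] z [-0.003  1.     0.001] F [0.08 0.07 0.3 ] w -0.0001 q [-0.06  0.51 -0.54  0.53  0.   -0.06]
shift mm [15.5 -4.1 -3.1] turn [ 0.15  0.08 -0.12]
```

Lateral aim lags by a few mm, no matter. Approach slowly to feel the contact.

Call:
{"api": "servo_tool", "payload": {
  "plan": [
    {"gripper": 0.0,"dx": 0.006,"dy": -0.004,"dz": -0.003,"wx": 0.0,"wy": 0.0,"wz": 0.0},
    {"gripper": 0.0,"dx": 0.011,"dy": -0.004,"dz": -0.003,"wx": 0.0,"wy": 0.0,"wz": 0.0},
    {"gripper": 0.0,"dx": 0.014,"dy": -0.004,"dz": -0.003,"wx": 0.0,"wy": 0.0,"wz": 0.0},
    {"gripper": 0.0,"dx": 0.016,"dy": -0.004,"dz": -0.003,"wx": 0.0,"wy": 0.0,"wz": 0.0},
    {"gripper": 0.0,"dx": 0.017,"dy": -0.004,"dz": -0.003,"wx": 0.0,"wy": 0.0,"wz": 0.0}
  ]
}}

```text
time: 4.35
ee_pos: [0.5178, 0.0421, 0.005]
tool_rot: [0.5, -0.5, 0.499, 0.501]
ft_force: [-4.0, 0.6, 17.1]
gripper_width: 0.0001
```

```bash
python3 -c "
from h import *
info()"
```

```text
t 4.35 pos [0.5178 0.0421 0.005 ] x [-0.     0.001 -1.   ] y [-1.    -0.003  0.   ] z [-0.003  1.     0.001] F [-4.    0.58 17.13] w 0.0001 q [-0.06  0.54 -0.54  0.49  0.   -0.06]
```

Call:
{"api": "servo_tool", "payload": {
  "plan": [
    {"gripper": 0.0,"dx": 0.0015,"dy": 0.0,"dz": -0.006,"wx": 0.0,"wy": 0.0,"wz": 0.0},
    {"gripper": 0.0,"dx": 0.0015,"dy": 0.0,"dz": -0.015,"wx": 0.0,"wy": 0.0,"wz": 0.0},
    {"gripper": 0.0,"dx": 0.0015,"dy": 0.0,"dz": -0.025,"wx": 0.0,"wy": 0.0,"wz": 0.0},
    {"gripper": 0.0,"dx": 0.0015,"dy": 0.0,"dz": -0.035,"wx": 0.0,"wy": 0.0,"wz": 0.0},
    {"gripper": 0.0,"dx": 0.0015,"dy": 0.0,"dz": -0.045,"wx": 0.0,"wy": 0.0,"wz": 0.0}
  ]
}}

```text
time: 4.97
ee_pos: [0.5194, -0.002, 0.0049]
tool_rot: [0.501, -0.501, 0.497, 0.501]
ft_force: [-0.1, 1.9, 2.5]
gripper_width: -0.0001
```

```bash
python3 - <<'E'
from h import *
info()
p=camera('top');cv2.imwrite('pics/top1.png',cv2.resize(p['color'][120:320,200:480],None,fx=2.85,fy=2.85))
E
```

```text
t 4.97 pos [ 0.5194 -0.002   0.0049] x [ 0.003  0.004 -1.   ] y [-1.    -0.003 -0.003] z [-0.003  1.     0.004] F [-0.07  1.9   2.47] w -0.0001 q [-0.15  0.54 -0.54  0.49  0.   -0.15]
```

View pics/top1.png

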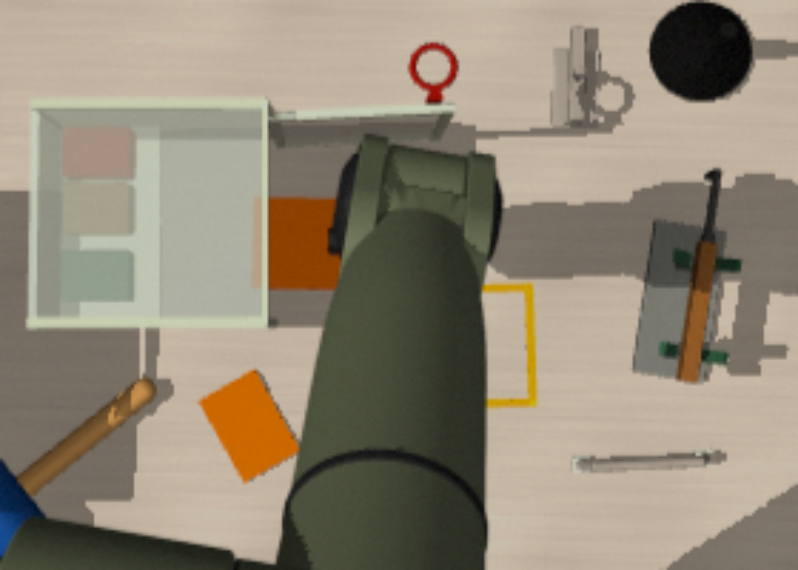

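Call:
{"api": "servo_tool", "payload": {
  "plan": [
    {"gripper": 0.0,"dx": -0.015,"dy": 0.0,"dz": 0.0,"wx": 0.0,"wy": 0.0,"wz": 0.0},
    {"gripper": 0.0,"dx": -0.02,"dy": 0.0,"dz": 0.025,"wx": 0.0,"wy": 0.0,"wz": 0.0},
    {"gripper": 0.0,"dx": -0.01,"dy": 0.0,"dz": 0.047,"wx": 0.0,"wy": 0.0,"wz": 0.0},
    {"gripper": 0.0,"dx": -0.002,"dy": 0.0,"dz": 0.047,"wx": 0.0,"wy": 0.0,"wz": 0.0},
    {"gripper": 0.0,"dx": 0.001,"dy": 0.0,"dz": 0.047,"wx": 0.0,"wy": 0.0,"wz": 0.0}
  ]
}}

```text
time: 5.65
ee_pos: [0.5189, 0.0433, 0.0049]
tool_rot: [-0.5, 0.501, -0.498, -0.5]
ft_force: [-10.0, 2.7, 36.9]
gripper_width: 0.0005
```

Call:
{"api": "servo_tool", "payload": {
  "plan": [
    {"gripper": 0.0,"dx": 0.001,"dy": 0.0,"dz": 0.0,"wx": 0.0,"wy": 0.0,"wz": 0.0},
    {"gripper": 0.0,"dx": 0.0015,"dy": 0.0,"dz": 0.0,"wx": 0.0,"wy": 0.0,"wz": 0.0},
    {"gripper": 0.0,"dx": 0.002,"dy": 0.0,"dz": 0.0,"wx": 0.0,"wy": 0.0,"wz": 0.0},
    {"gripper": 0.0,"dx": 0.002,"dy": 0.0,"dz": 0.0,"wx": 0.0,"wy": 0.0,"wz": 0.0},
    {"gripper": 0.0,"dx": 0.002,"dy": 0.0,"dz": 0.0,"wx": 0.0,"wy": 0.0,"wz": 0.0}
  ]
}}

```text
time: 6.28
ee_pos: [0.5189, 0.0433, 0.005]
tool_rot: [0.501, -0.5, 0.498, 0.501]
ft_force: [-5.4, 2.8, 20.8]
gripper_width: -0.0003
```

```bash
python3 -c "
from h import *
info()"
```

```text
t 6.28 pos [0.5189 0.0433 0.005 ] x [ 0.003  0.003 -1.   ] y [-1.    -0.002 -0.003] z [-0.002  1.     0.003] F [-5.38  2.81 20.75] w -0.0003 q [-0.06  0.54 -0.54  0.49  0.   -0.06]
```

Call:
{"api": "servo_tool", "payload": {
  "plan": [
    {"gripper": 0.0,"dx": 0.0022,"dy": 0.0,"dz": -0.003,"wx": 0.0,"wy": 0.0,"wz": 0.0},
    {"gripper": 0.0,"dx": 0.0025,"dy": 0.0,"dz": -0.008,"wx": 0.0,"wy": 0.0,"wz": 0.0},
    {"gripper": 0.0,"dx": 0.0025,"dy": 0.0,"dz": -0.013,"wx": 0.0,"wy": 0.0,"wz": 0.0},
    {"gripper": 0.0,"dx": 0.0025,"dy": 0.0,"dz": -0.018,"wx": 0.0,"wy": 0.0,"wz": 0.0},
    {"gripper": 0.0,"dx": 0.0025,"dy": 0.0,"dz": -0.023,"wx": 0.0,"wy": 0.0,"wz": 0.0}
  ]
}}

```text
time: 6.9
ee_pos: [0.5218, 0.0226, 0.005]
tool_rot: [0.504, -0.5, 0.494, 0.501]
ft_force: [-0.2, 10.7, 16.6]
gripper_width: -0.0003
```

```bash
python3 - <<'E'
from h import *
info()
p=camera('top');cv2.imwrite('pics/top2.png',cv2.resize(p['color'][170:240,270:350],None,fx=8,fy=8))
E
```

```text
t 6.9 pos [0.5218 0.0226 0.005 ] x [ 0.009  0.01  -1.   ] y [-1.    -0.003 -0.009] z [-0.003  1.     0.01 ] F [-0.24 10.68 16.63] w -0.0003 q [-0.1   0.54 -0.54  0.49  0.01 -0.11]
```

View pics/top2.png

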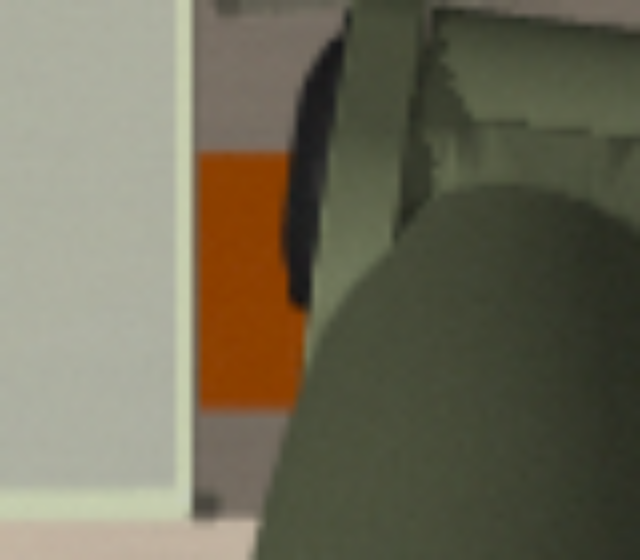

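Call:
{"api": "servo_tool", "payload": {
  "plan": [
    {"gripper": 0.0,"dx": 0.0025,"dy": 0.0,"dz": -0.006,"wx": 0.0,"wy": 0.0,"wz": 0.0},
    {"gripper": 0.0,"dx": 0.0025,"dy": 0.0,"dz": -0.013,"wx": 0.0,"wy": 0.0,"wz": 0.0},
    {"gripper": 0.0,"dx": 0.0025,"dy": 0.0,"dz": -0.02,"wx": 0.0,"wy": 0.0,"wz": 0.0},
    {"gripper": 0.0,"dx": 0.0025,"dy": 0.0,"dz": -0.027,"wx": 0.0,"wy": 0.0,"wz": 0.0},
    {"gripper": 0.0,"dx": 0.0025,"dy": 0.0,"dz": -0.034,"wx": 0.0,"wy": 0.0,"wz": 0.0}
  ]
}}

```text
time: 7.58
ee_pos: [0.525, -0.0094, 0.005]
tool_rot: [0.507, -0.5, 0.491, 0.502]
ft_force: [0.1, 11.8, 18.5]
gripper_width: 0.0001
```

```bash
python3 - <<'E'
from h import *
info();plan([.52,-.05,.005],90)
p=camera('top');cv2.imwrite('pics/top3.png',cv2.resize(p['color'][170:240,270:350],None,fx=8,fy=8))
E
```

```text
t 7.58 pos [ 0.525  -0.0094  0.005 ] x [ 0.015  0.018 -1.   ] y [-1.    -0.004 -0.015] z [-0.004  1.     0.018] F [ 0.12 11.84 18.46] w 0.0001 q [-0.17  0.54 -0.54  0.48  0.02 -0.17]
shift mm [ -0.8   5.2 -40.6] turn [0.21 1.03 0.89]
```

View pics/top3.png

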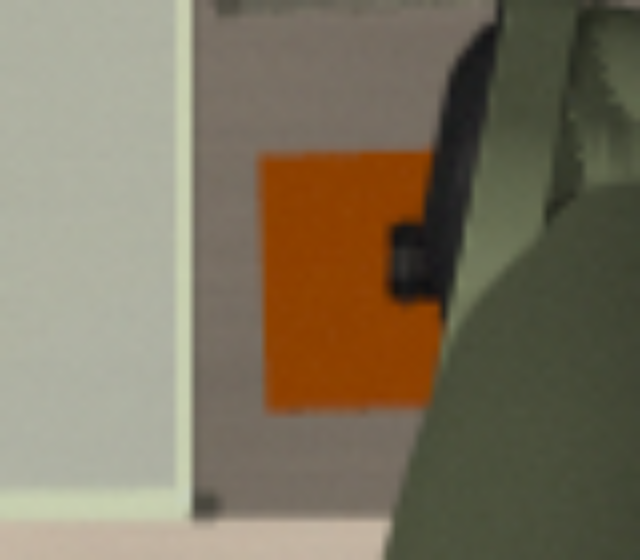

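Call:
{"api": "servo_tool", "payload": {
  "plan": [
    {"gripper": 0.0,"dx": 0.0022,"dy": 0.005,"dz": -0.007,"wx": 0.0,"wy": 0.2,"wz": 0.2},
    {"gripper": 0.0,"dx": 0.0022,"dy": 0.013,"dz": -0.014,"wx": 0.0,"wy": 0.4,"wz": 0.4},
    {"gripper": 0.0,"dx": 0.0022,"dy": 0.022,"dz": -0.023,"wx": 0.0,"wy": 0.6,"wz": 0.5},
    {"gripper": 0.0,"dx": 0.0022,"dy": 0.031,"dz": -0.032,"wx": 0.0,"wy": 0.8,"wz": 0.7},
    {"gripper": 0.0,"dx": 0.0022,"dy": 0.04,"dz": -0.041,"wx": 0.0,"wy": 1.0,"wz": 0.9}
  ]
}}

```text
time: 8.25
ee_pos: [0.492, -0.0507, 0.005]
tool_rot: [0.504, -0.503, 0.495, 0.499]
ft_force: [6.8, 10.3, 18.6]
gripper_width: -0.0003
```

```bash
python3 - <<'E'
from h import *
info();plan([.428,-.103,.005],90)
p=camera('top');cv2.imwrite('pics/top4.png',cv2.resize(p['color'][170:280,270:410],None,fx=5.5,fy=5.5))
E
```

```text
t 8.25 pos [ 0.492  -0.0507  0.005 ] x [ 0.013  0.004 -1.   ] y [-1.    -0.003 -0.013] z [-0.004  1.     0.004] F [ 6.79 10.3  18.64] w -0.0003 q [-0.26  0.5  -0.62  0.44  0.01 -0.26]
shift mm [ -1.1  64.2 -52.1] turn [0.2  0.25 0.77]
```

View pics/top4.png

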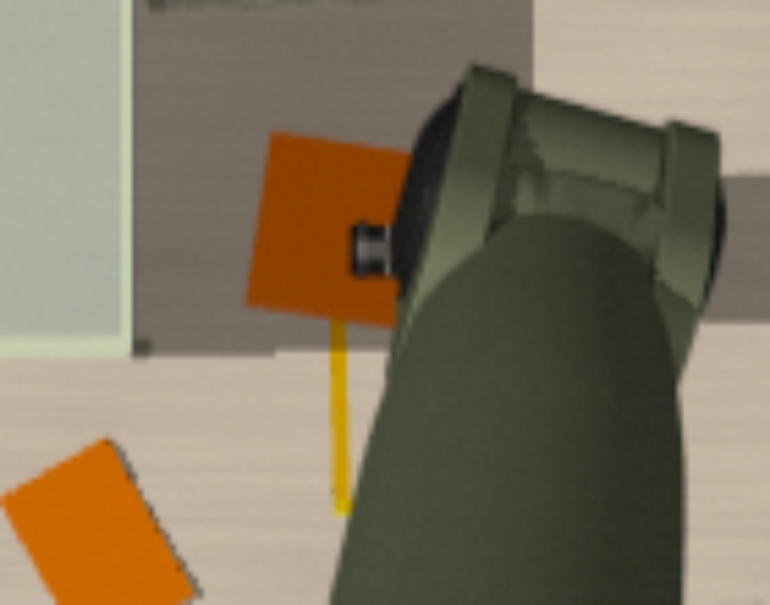

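```bash
python3 - <<'E'
from h import *
p=camera('top');c=ray(p,(340.3,213),.005);print(c)
print(np.array([.423,-.065])-c[:2])
E
```

```text
[ 0.50034757 -0.01139404  0.005     ]
[-0.07734757 -0.05360596]
```

Call:
{"api": "servo_tool", "payload": {
  "plan": [
    {"gripper": 0.0,"dx": 0.0024,"dy": 0.009,"dz": -0.006,"wx": 0.0,"wy": 0.1,"wz": 0.2},
    {"gripper": 0.0,"dx": 0.0024,"dy": 0.019,"dz": -0.013,"wx": 0.0,"wy": 0.2,"wz": 0.4},
    {"gripper": 0.0,"dx": 0.0024,"dy": 0.029,"dz": -0.02,"wx": 0.0,"wy": 0.3,"wz": 0.5},
    {"gripper": 0.0,"dx": 0.0024,"dy": 0.039,"dz": -0.027,"wx": 0.0,"wy": 0.3,"wz": 0.7},
    {"gripper": 0.0,"dx": 0.0024,"dy": 0.048,"dz": -0.034,"wx": 0.0,"wy": 0.3,"wz": 0.9}
  ]
}}

```text
time: 8.98
ee_pos: [0.4497, -0.086, 0.005]
tool_rot: [-0.502, 0.503, -0.497, -0.498]
ft_force: [7.1, 7.2, 17.8]
gripper_width: -0.0
```

```bash
python3 - <<'E'
from h import *
info();plan([.415,-.105,.005],90)
p=camera('top');cv2.imwrite('pics/top5.png',cv2.resize(p['color'][170:280,270:410],None,fx=5.5,fy=5.5))
E
```

```text
t 8.97 pos [ 0.4497 -0.086   0.005 ] x [ 0.01  0.   -1.  ] y [-1.    -0.002 -0.01 ] z [-0.002  1.     0.   ] F [ 7.13  7.15 17.83] w -0.0 q [-0.35  0.46 -0.71  0.4   0.   -0.36]
shift mm [ -0.4  34.7 -18.9] turn [0.14 0.01 0.55]
```

View pics/top5.png

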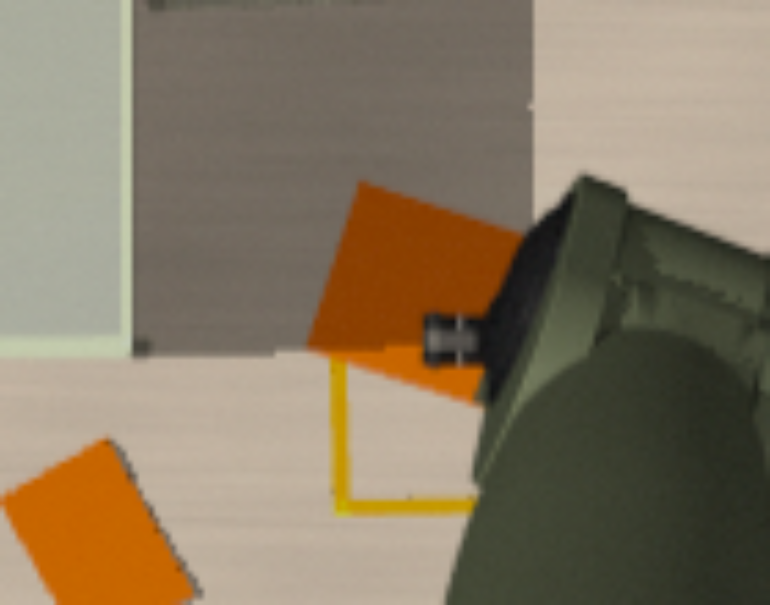

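Call:
{"api": "servo_tool", "payload": {
  "plan": [
    {"gripper": 0.0,"dx": 0.0024,"dy": 0.009,"dz": -0.005,"wx": 0.0,"wy": 0.0,"wz": 0.1},
    {"gripper": 0.0,"dx": 0.0024,"dy": 0.019,"dz": -0.009,"wx": 0.0,"wy": 0.0,"wz": 0.2},
    {"gripper": 0.0,"dx": 0.0024,"dy": 0.029,"dz": -0.013,"wx": 0.0,"wy": 0.0,"wz": 0.3},
    {"gripper": 0.0,"dx": 0.0024,"dy": 0.039,"dz": -0.017,"wx": 0.0,"wy": 0.0,"wz": 0.4},
    {"gripper": 0.0,"dx": 0.0024,"dy": 0.048,"dz": -0.02,"wx": 0.0,"wy": 0.0,"wz": 0.6}
  ]
}}

```text
time: 9.65
ee_pos: [0.4076, -0.1083, 0.005]
tool_rot: [-0.502, 0.503, -0.497, -0.497]
ft_force: [8.5, 4.9, 15.5]
gripper_width: -0.0002
```

```bash
python3 - <<'E'
from h import *
info();plan([.415,-.105,.005],90)
p=camera('top');cv2.imwrite('pics/top6.png',cv2.resize(p['color'][170:280,270:410],None,fx=5.5,fy=5.5))
print(ray(p,(352.9,225),.005))
E
```

```text
t 9.65 pos [ 0.4076 -0.1083  0.005 ] x [ 0.012 -0.    -1.   ] y [-1.    -0.001 -0.012] z [-0.001  1.    -0.   ] F [ 8.48  4.93 15.51] w -0.0002 q [-0.44  0.41 -0.8   0.35  0.   -0.44]
shift mm [ 0.1 -7.4  3.3] turn [ 0.08 -0.02  0.67]
[ 0.46772904 -0.04699714  0.005     ]
```

View pics/top6.png

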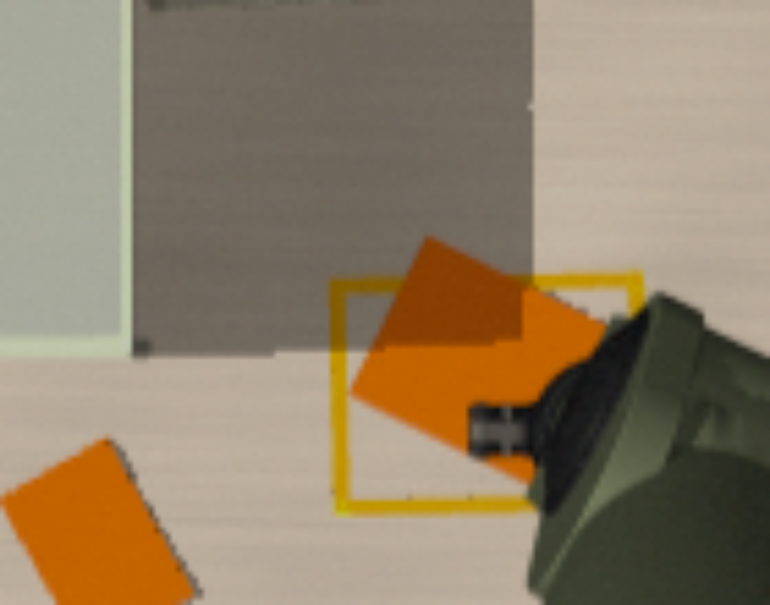

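Call:
{"api": "servo_tool", "payload": {
  "plan": [
    {"gripper": 0.0,"dx": 0.0025,"dy": 0.007,"dz": 0.001,"wx": 0.0,"wy": 0.0,"wz": 0.0},
    {"gripper": 0.0,"dx": 0.0025,"dy": 0.015,"dz": 0.004,"wx": 0.0,"wy": 0.0,"wz": 0.0},
    {"gripper": 0.0,"dx": 0.001,"dy": 0.015,"dz": 0.004,"wx": 0.0,"wy": 0.0,"wz": 0.0},
    {"gripper": 0.0,"dx": -0.04,"dy": 0.015,"dz": 0.004,"wx": 0.0,"wy": 0.0,"wz": 0.0},
    {"gripper": 0.0,"dx": -0.1,"dy": 0.015,"dz": 0.004,"wx": 0.0,"wy": 0.0,"wz": 0.0}
  ]
}}

```text
time: 10.32
ee_pos: [0.3884, -0.1043, 0.1049]
tool_rot: [0.502, -0.501, 0.498, 0.499]
ft_force: [2.0, -0.9, -0.5]
gripper_width: -0.0003
```

```bash
python3 - <<'E'
from h import *
info();plan([.463,-.281,.18],83)
p=camera('top');cv2.imwrite('pics/top7.png',cv2.resize(p['color'][170:280,270:410],None,fx=5.5,fy=5.5))
E
```

```text
t 10.32 pos [ 0.3884 -0.1043  0.1049] x [ 0.006  0.001 -1.   ] y [-1.     0.    -0.006] z [0.    1.    0.001] F [ 1.99 -0.94 -0.45] w -0.0003 q [-0.45  0.2  -0.74  0.63  0.   -0.45]
shift mm [ -74.8  -75.1 -176.6] turn [6.98 0.05 0.33]
```

View pics/top7.png

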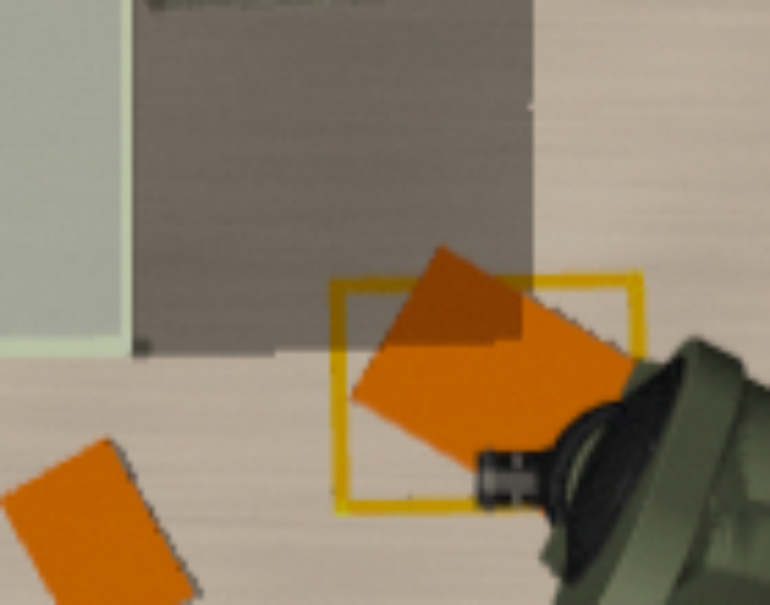

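Call:
{"api": "servo_tool", "payload": {
  "plan": [
    {"gripper": 0.05,"dx": -0.035,"dy": -0.015,"dz": -0.035,"wx": 1.5,"wy": 0.0,"wz": 0.3},
    {"gripper": 0.05,"dx": -0.06,"dy": -0.03,"dz": -0.07,"wx": 3.0,"wy": 0.0,"wz": 0.3},
    {"gripper": 0.05,"dx": -0.075,"dy": -0.045,"dz": -0.11,"wx": 5.0,"wy": 0.0,"wz": 0.3},
    {"gripper": 0.05,"dx": -0.075,"dy": -0.06,"dz": -0.15,"wx": 7.0,"wy": 0.0,"wz": 0.3},
    {"gripper": 0.05,"dx": -0.075,"dy": -0.075,"dz": -0.177,"wx": 7.0,"wy": 0.0,"wz": 0.3}
  ]
}}

```text
time: 11.0
ee_pos: [0.4658, -0.2849, 0.1888]
tool_rot: [0.532, -0.471, 0.529, 0.465]
ft_force: [-0.4, 0.5, -0.2]
gripper_width: 0.05
```

```bash
python3 - <<'E'
from h import *
info();plan([.463,-.281,.061],83)
p=camera('wrist');cv2.imwrite('pics/w2.png',p['color']);C=cloud(p);np.save('/tmp/w2.npy',C)
hsv=cv2.cvtColor(p['color'],cv2.COLOR_BGR2HSV)
m=(C[...,2]>.083)&(C[...,2]<.097)&(hsv[...,1]>120)&(hsv[...,0]<20)
k,l,s,c=cv2.connectedComponentsWithStats(m.astype(np.uint8))
i=1+np.argmax(s[1:,4]);P=C[l==i][:,:2].astype(np.float32);rr=cv2.minAreaRect(P);print(s[i],rr,cv2.boxPoints(rr))
E
```

```text
t 11.0 pos [ 0.4658 -0.2849  0.1888] x [ 0.009 -0.004 -1.   ] y [-0.992  0.124 -0.009] z [ 0.124  0.992 -0.003] F [-0.42  0.53 -0.15] w 0.05 q [-0.69  0.34 -0.28  0.94  0.   -0.56]
shift mm [127.8   4.5   3.8] turn [-0.12 -0.15  0.54]
[ 306  109   24  167 3165] ((0.4640747606754303, -0.28262391686439514), (0.01585904322564602, 0.13288143277168274), 81.72827911376953) [[ 0.39718443 -0.28091228]
 [ 0.5286835  -0.30002964]
 [ 0.5309651  -0.28433555]
 [ 0.39946604 -0.2652182 ]]
```

View pics/w2.png

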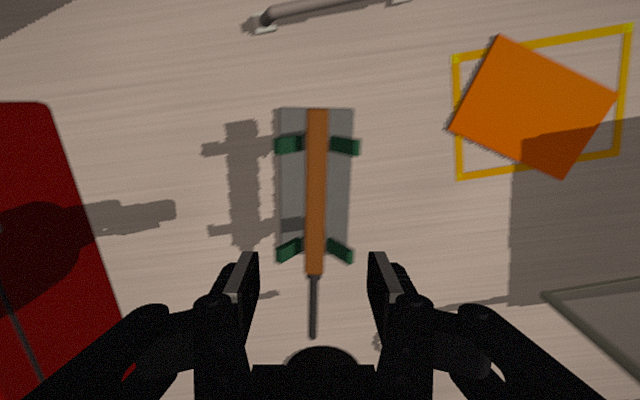

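```bash
python3 - <<'E'
from h import *
plan([.467,-.283,.061],81.8)
E
```

```text
shift mm [127.7   2.9   5.6] turn [ 1.01 -0.3   0.68]
```

Call:
{"api": "servo_tool", "payload": {
  "plan": [
    {"gripper": 0.05,"dx": 0.03,"dy": 0.003,"dz": 0.003,"wx": 1.0,"wy": -0.3,"wz": 0.7},
    {"gripper": 0.05,"dx": 0.065,"dy": 0.003,"dz": 0.004,"wx": 1.0,"wy": -0.3,"wz": 0.7},
    {"gripper": 0.05,"dx": 0.1,"dy": 0.003,"dz": 0.005,"wx": 1.0,"wy": -0.3,"wz": 0.7},
    {"gripper": 0.05,"dx": 0.125,"dy": 0.003,"dz": 0.0055,"wx": 1.0,"wy": -0.3,"wz": 0.7},
    {"gripper": 0.05,"dx": 0.128,"dy": 0.003,"dz": 0.0055,"wx": 1.0,"wy": -0.3,"wz": 0.7}
  ]
}}

```text
time: 11.68
ee_pos: [0.4648, -0.2821, 0.0589]
tool_rot: [0.534, -0.461, 0.535, 0.465]
ft_force: [0.2, 0.2, -0.4]
gripper_width: 0.0503
```

```bash
python3 - <<'E'
from h import *
info();plan([.467,-.283,.061],81.8)
p=camera('wrist');cv2.imwrite('pics/w3.png',p['color'])
E
```

```text
t 11.68 pos [ 0.4648 -0.2821  0.0589] x [-0.004  0.003 -1.   ] y [-0.99   0.143  0.005] z [0.143 0.99  0.002] F [ 0.18  0.23 -0.36] w 0.0503 q [-0.68  0.5  -0.42  0.66 -0.   -0.54]
shift mm [-2.2 -2.3 -0.6] turn [-0.03  0.13 -0.28]
```

View pics/w3.png

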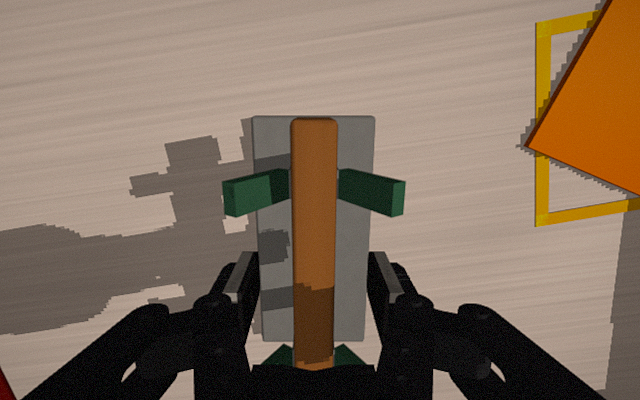

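Handle is centred between the fingers. Adjust slightly and close.

Call:
{"api": "servo_tool", "payload": {
  "plan": [
    {"gripper": 0.05,"dx": -0.001,"dy": -0.002,"dz": 0.0,"wx": 0.0,"wy": 0.0,"wz": -0.2},
    {"gripper": 0.01,"dx": -0.001,"dy": -0.002,"dz": 0.0,"wx": 0.0,"wy": 0.0,"wz": -0.2},
    {"gripper": 0.01,"dx": -0.001,"dy": -0.002,"dz": 0.0,"wx": 0.0,"wy": 0.0,"wz": -0.2},
    {"gripper": 0.01,"dx": -0.001,"dy": -0.002,"dz": 0.0,"wx": 0.0,"wy": 0.0,"wz": -0.2},
    {"gripper": 0.01,"dx": -0.001,"dy": -0.002,"dz": 0.0,"wx": 0.0,"wy": 0.0,"wz": -0.2}
  ],
  "squeeze": 70
}}

```text
time: 12.35
ee_pos: [0.4682, -0.2835, 0.0618]
tool_rot: [0.535, -0.463, 0.534, 0.462]
ft_force: [0.0, 0.4, 5.7]
gripper_width: 0.0151
```

```bash
python3 - <<'E'
from h import *
info()
E
```

```text
t 12.35 pos [ 0.4682 -0.2835  0.0618] x [ 0.002  0.    -1.   ] y [-0.99   0.143 -0.002] z [0.143 0.99  0.   ] F [0.03 0.4  5.69] w 0.0151 q [-0.68  0.49 -0.42  0.66  0.   -0.54]
```

Call:
{"api": "servo_tool", "payload": {
  "plan": [
    {"gripper": 0.01,"dx": -0.02,"dy": 0.0,"dz": 0.0,"wx": 0.0,"wy": 0.0,"wz": 0.0},
    {"gripper": 0.01,"dx": -0.06,"dy": 0.0,"dz": 0.0,"wx": 0.0,"wy": 0.0,"wz": 0.0},
    {"gripper": 0.01,"dx": -0.11,"dy": 0.0,"dz": 0.0,"wx": 0.0,"wy": 0.0,"wz": 0.0},
    {"gripper": 0.01,"dx": -0.17,"dy": 0.0,"dz": 0.0,"wx": -3.0,"wy": 0.0,"wz": 0.0},
    {"gripper": 0.01,"dx": -0.21,"dy": 0.0,"dz": 0.0,"wx": -8.0,"wy": 0.0,"wz": 0.0}
  ]
}}

```text
time: 12.98
ee_pos: [0.4682, -0.2837, 0.2748]
tool_rot: [-0.501, 0.501, -0.5, -0.498]
ft_force: [-0.2, 0.7, -1.7]
gripper_width: 0.0149
```

```bash
python3 - <<'E'
from h import *
info();plan([.6,-.18,.275],140);plan([.6,-.18,.275],180)
p=camera('wrist');cv2.imwrite('pics/w4.png',p['color'])
E
```

```text
t 12.97 pos [ 0.4682 -0.2837  0.2748] x [ 0.004 -0.002 -1.   ] y [-1.     0.001 -0.004] z [ 0.001  1.    -0.002] F [-0.24  0.66 -1.68] w 0.0149 q [-0.68  0.29 -0.13  1.15  0.   -0.68]
shift mm [   0.2 -131.7  103.9] turn [-50.06  -0.2    0.18]
shift mm [   0.2 -131.7  103.9] turn [89.94  0.11  0.26]
```

View pics/w4.png

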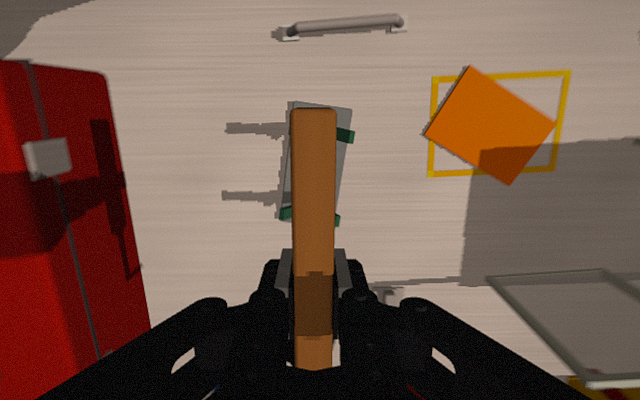

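Call:
{"api": "servo_tool", "payload": {
  "plan": [
    {"gripper": 0.01,"dx": 0.0,"dy": -0.025,"dz": 0.02,"wx": -9.0,"wy": 0.0,"wz": 0.0},
    {"gripper": 0.01,"dx": 0.0,"dy": -0.05,"dz": 0.04,"wx": -19.0,"wy": 0.0,"wz": 0.0},
    {"gripper": 0.01,"dx": 0.0,"dy": -0.075,"dz": 0.06,"wx": -29.0,"wy": 0.0,"wz": 0.0},
    {"gripper": 0.01,"dx": 0.0,"dy": -0.1,"dz": 0.08,"wx": -39.0,"wy": 0.0,"wz": 0.0},
    {"gripper": 0.01,"dx": 0.0,"dy": -0.132,"dz": 0.104,"wx": -49.0,"wy": 0.0,"wz": 0.0}
  ]
}}

```text
time: 13.65
ee_pos: [0.602, -0.1802, 0.28]
tool_rot: [-0.245, 0.667, -0.247, -0.659]
ft_force: [-1.0, -0.7, -1.1]
gripper_width: 0.015
```

```bash
python3 - <<'E'
from h import *
info();plan([.661,-.154,.275],180)
E
```

```text
t 13.65 pos [ 0.602  -0.1802  0.28  ] x [ 0.009 -0.006 -1.   ] y [-0.652 -0.759 -0.001] z [-0.759  0.652 -0.011] F [-0.96 -0.74 -1.1 ] w 0.015 q [-0.41  0.44  0.11  1.22 -0.   -1.27]
shift mm [  5.3 -58.3 -27.6] turn [-40.66  -0.6   -0.15]
```

Call:
{"api": "servo_tool", "payload": {
  "plan": [
    {"gripper": 0.01,"dx": 0.005,"dy": -0.02,"dz": -0.01,"wx": -10.0,"wy": -0.2,"wz": 0.0},
    {"gripper": 0.01,"dx": 0.005,"dy": -0.04,"dz": -0.02,"wx": -20.0,"wy": -0.4,"wz": 0.0},
    {"gripper": 0.01,"dx": 0.005,"dy": -0.058,"dz": -0.0275,"wx": -30.0,"wy": -0.6,"wz": -0.1},
    {"gripper": 0.01,"dx": 0.005,"dy": -0.058,"dz": -0.0275,"wx": -40.5,"wy": -0.6,"wz": -0.1},
    {"gripper": 0.01,"dx": 0.005,"dy": -0.058,"dz": -0.0275,"wx": -40.5,"wy": -0.6,"wz": -0.1}
  ]
}}

```text
time: 14.28
ee_pos: [0.6606, -0.1539, 0.2744]
tool_rot: [0.001, -0.707, 0.002, 0.708]
ft_force: [-0.5, 0.3, -0.5]
gripper_width: 0.0148
```

```bash
python3 - <<'E'
from h import *
info();plan([.661,-.154,.275],180)
for n in ['top','scene','wrist']:
    p=camera(n);C=cloud(p);np.save(f'/tmp/{n}8.npy',C)
    for t in ['hook_tip','door_ring']:
        for d in spot_in(t,p)[:2]:
            u,v=map(int,np.round(d['uv']));print(n,t,np.round(d['uv'],1),round(d['conf'],2),C[v,u].round(4))
    c=p['color']
    if n=='top': c=cv2.resize(c[120:230,300:430],None,fx=6,fy=6,interpolation=cv2.INTER_CUBIC)
    if n=='scene': c=cv2.resize(c[150:270,200:330],None,fx=5,fy=5,interpolation=cv2.INTER_CUBIC)
    cv2.imwrite(f'pics/{n}8.png',c)
E
```

```text
t 14.28 pos [ 0.6606 -0.1539  0.2744] x [-0.002 -0.001 -1.   ] y [-0.005 -1.     0.001] z [-1.     0.005  0.002] F [-0.51  0.28 -0.49] w 0.0148 q [-0.34  0.56  0.28  1.29 -0.   -1.9 ]
shift mm [-0.6  0.1 -0.4] turn [-0.27  0.09 -0.03]
top hook_tip [390.9 137.7] 0.52 [ 0.6555 -0.1074  0.3009]
top door_ring [333. 164.] 0.8 [0.6222 0.0145 0.1106]
scene hook_tip [245.9 185.6] 0.66 [ 0.6663 -0.115   0.3013]
scene door_ring [316.5 196.1] 0.62 [ 0.4368 -0.0588  0.0099]
wrist hook_tip [309.8 227.4] 0.57 [ 0.6616 -0.1853  0.3039]
wrist door_ring [331.4 363.2] 0.55 [ 0.6531 -0.1225  0.3013]
```

View pics/top8.png

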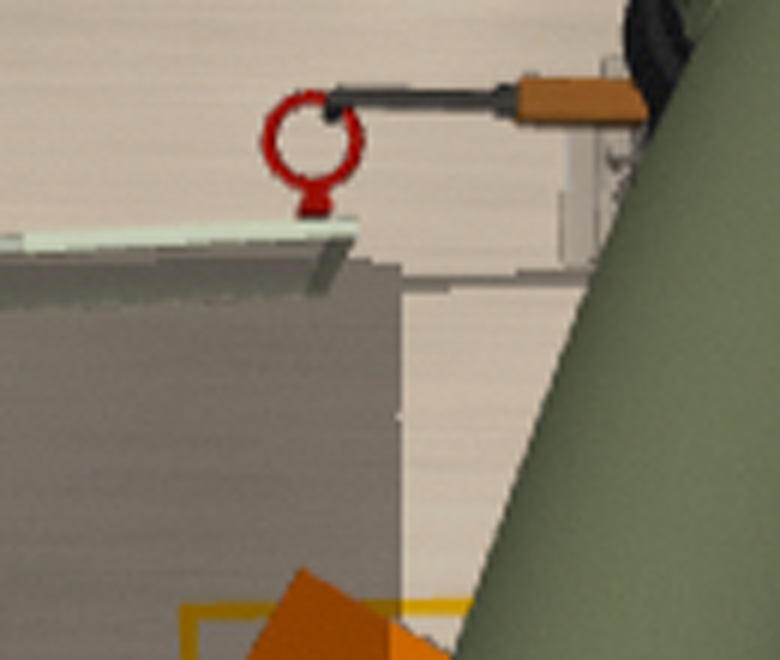

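View pics/scene8.png

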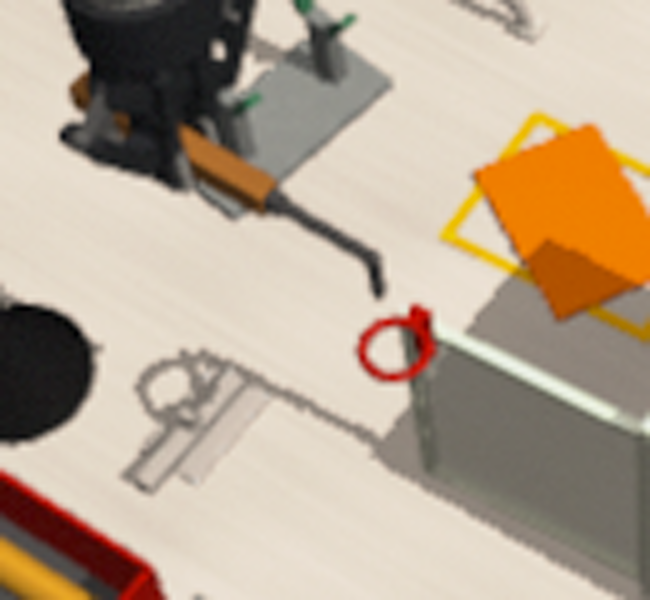

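View pics/wrist8.png

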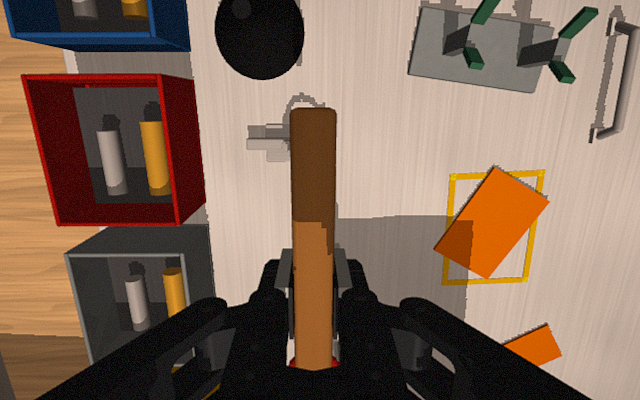

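```bash
python3 - <<'E'
from h import *
p=camera('top')
print('rod',ray(p,(355.8,136.2),.294).round(4),'tip',ray(p,(355.2,139.2),.257).round(4),'ring',ray(p,(352.2,143),.205).round(4), ray(p,(351.9,142.8),.205).round(4))
C=np.load('/tmp/top8.npy')
m=(C[...,2]>.27)&(C[...,1]>-.09)&(C[...,1]<0)&(C[...,0]>.6)
print(C[m][:,:3].round(3)[::4], 'n',m.sum())
s=camera('scene')
# scene: tip crop (380,293) -> px ; ring centre (397,348)
print('scene tip',ray(s,(200+380/5,150+292/5),.256).round(4),'ring',ray(s,(200+396/5,150+348/5),.205).round(4))
E
```

```text
rod [ 0.6593 -0.03    0.294 ] tip [ 0.6597 -0.0314  0.257 ] ring [ 0.6605 -0.0281  0.205 ] [ 0.661  -0.0274  0.205 ]
[[ 0.614 -0.09   0.732]
 [ 0.611 -0.089  0.73 ]
 [ 0.609 -0.088  0.734]
 [ 0.608 -0.088  0.734]
 [ 0.607 -0.088  0.731]
 [ 0.61  -0.088  0.713]
 [ 0.613 -0.089  0.695]
 [ 0.604 -0.088  0.73 ]
 [ 0.605 -0.087  0.723]
 [ 0.615 -0.09   0.678]
 [ 0.603 -0.086  0.725]
 [ 0.611 -0.089  0.685]
 [ 0.601 -0.085  0.728]
 [ 0.613 -0.089  0.674]
 [ 0.6   -0.085  0.725]
 [ 0.61  -0.089  0.678]
 [ 0.61  -0.089  0.67 ]
 [ 0.608 -0.088  0.675]
 [ 0.602 -0.086  0.692]
 [ 0.601 -0.086  0.678]
 [ 0.662 -0.032  0.296]
 [ 0.662 -0.041  0.296]
 [ 0.662 -0.05   0.295]
 [ 0.663 -0.059  0.294]
 [ 0.663 -0.068  0.292]
 [ 0.662 -0.077  0.297]
 [ 0.664 -0.087  0.29 ]
 [ 0.659 -0.028  0.296]
 [ 0.659 -0.037  0.299]
 [ 0.66  -0.046  0.295]
 [ 0.66  -0.055  0.297]
 [ 0.66  -0.063  0.297]
 [ 0.66  -0.072  0.297]
 [ 0.66  -0.081  0.296]
 [ 0.66  -0.027  0.283]
 [ 0.657 -0.035  0.296]
 [ 0.658 -0.044  0.293]
 [ 0.658 -0.053  0.295]
 [ 0.657 -0.061  0.297]
 [ 0.658 -0.07   0.296]
 [ 0.659 -0.079  0.294]
 [ 0.658 -0.088  0.295]
 [ 0.657 -0.062  0.289]
 [ 0.656 -0.071  0.293]
 [ 0.657 -0.08   0.292]
 [ 0.657 -0.027  0.274]] n 183
scene tip [ 0.6586 -0.0299  0.256 ] ring [ 0.6595 -0.0243  0.205 ]
```

Call:
{"api": "servo_tool", "payload": {
  "plan": [
    {"gripper": 0.01,"dx": 0.015,"dy": -0.0035,"dz": -0.001,"wx": 0.0,"wy": 0.0,"wz": 0.0},
    {"gripper": 0.01,"dx": 0.033,"dy": -0.0035,"dz": -0.001,"wx": 0.0,"wy": 0.0,"wz": 0.0},
    {"gripper": 0.01,"dx": 0.05,"dy": -0.0035,"dz": -0.001,"wx": 0.0,"wy": 0.0,"wz": 0.0},
    {"gripper": 0.01,"dx": 0.065,"dy": -0.0035,"dz": -0.001,"wx": 0.0,"wy": 0.0,"wz": 0.0},
    {"gripper": 0.01,"dx": 0.072,"dy": -0.0035,"dz": -0.001,"wx": 0.0,"wy": 0.0,"wz": 0.0}
  ]
}}

```text
time: 15.45
ee_pos: [0.661, -0.1505, 0.2017]
tool_rot: [0.001, -0.706, 0.001, 0.708]
ft_force: [0.3, 0.4, -0.5]
gripper_width: 0.0149
```

```bash
python3 - <<'E'
from h import *
info()
for n in ['top','scene']:
    p=camera(n)
    c=p['color']
    if n=='top': c=cv2.resize(c[120:230,300:430],None,fx=6,fy=6,interpolation=cv2.INTER_CUBIC)
    if n=='scene': c=cv2.resize(c[170:260,230:330],None,fx=6,fy=6,interpolation=cv2.INTER_CUBIC)
    cv2.imwrite(f'pics/{n}9.png',c)
E
```

```text
t 15.45 pos [ 0.661  -0.1505  0.2017] x [-0.002 -0.    -1.   ] y [-0.003 -1.     0.   ] z [-1.     0.003  0.002] F [ 0.29  0.41 -0.49] w 0.0149 q [-0.33  0.59  0.15  1.13 -0.   -1.9 ]
```

View pics/top9.png

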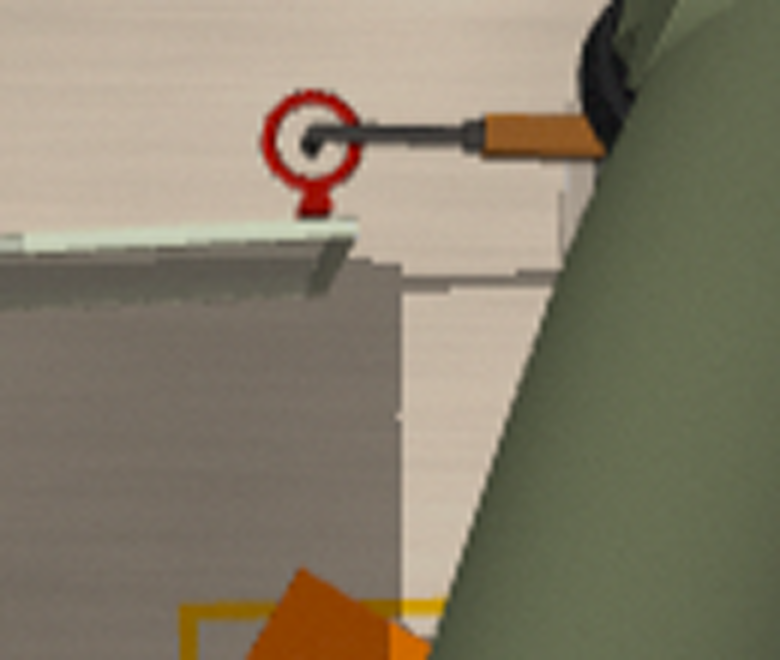

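View pics/scene9.png

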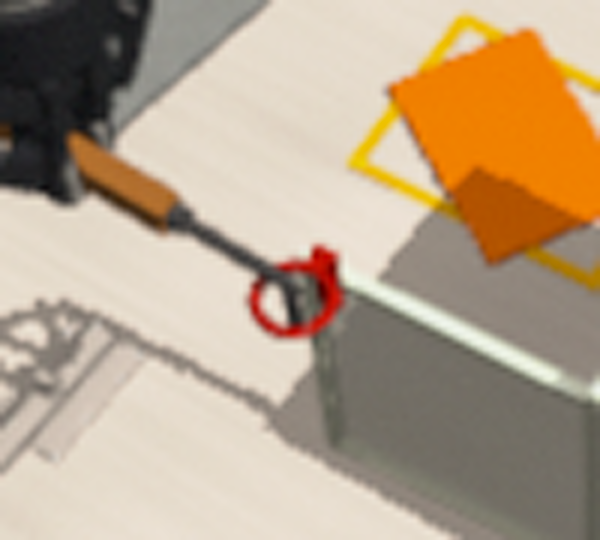

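```bash
cat >> h.py <<'E'
H=np.array([.613,.110]);OFF=np.array([0,.1235]);RAD=.1465
def arc(step,n=5):
    s=get_state();R0=rot(s['tool_rot']);t=s['ee_pos'][:2]+OFF;r=t-H;a=np.degrees(np.arctan2(r[1],r[0]))
    if a>0:a-=360
    print('tip',t.round(4),'ang',a.round(1),'rad',np.linalg.norm(r).round(4),'z',s['ee_pos'][2].round(4),'F',s['ft_force'].round(2),'t',round(s['time'],2))
    for i in range(1,n+1):
        b=np.radians(a-step*i);T=H+RAD*np.array([np.cos(b),np.sin(b)])-OFF
        d=R0.T@(np.array([T[0],T[1],.2017])-s['ee_pos']);print(np.degrees(b).round(1),(d*1000).round(1))
E
python3 -c "
from h import *
arc(3.4)"
```

```text
tip [ 0.6612 -0.0271] ang -70.6 rad 0.1453 z 0.2023 F [ 0.78  0.24 -0.57] t 15.55
-74.0 [0.6 3.8 7.9]
-77.4 [ 0.6  5.9 16.3]
-80.8 [ 0.6  7.6 24.8]
-84.2 [ 0.6  8.7 33.4]
-87.6 [ 0.6  9.4 42.1]
```

Call:
{"api": "servo_tool", "payload": {
  "plan": [
    {"gripper": 0.01,"dx": 0.0005,"dy": 0.0035,"dz": 0.006,"wx": 0.0,"wy": 0.0,"wz": 0.0},
    {"gripper": 0.01,"dx": 0.0005,"dy": 0.0055,"dz": 0.0145,"wx": 0.0,"wy": 0.0,"wz": 0.0},
    {"gripper": 0.01,"dx": 0.0005,"dy": 0.0075,"dz": 0.024,"wx": 0.0,"wy": 0.0,"wz": 0.0},
    {"gripper": 0.01,"dx": 0.0005,"dy": 0.0085,"dz": 0.033,"wx": 0.0,"wy": 0.0,"wz": 0.0},
    {"gripper": 0.01,"dx": 0.0005,"dy": 0.0095,"dz": 0.042,"wx": 0.0,"wy": 0.0,"wz": 0.0}
  ]
}}

```text
time: 16.18
ee_pos: [0.6185, -0.16, 0.2021]
tool_rot: [0.001, -0.707, 0.001, 0.708]
ft_force: [-0.1, 0.4, -0.4]
gripper_width: 0.0148
```

```bash
python3 - <<'E'
from h import *
arc(3.4)
p=camera('top');cv2.imwrite('pics/top10.png',cv2.resize(p['color'][120:230,280:410],None,fx=6,fy=6,interpolation=cv2.INTER_CUBIC))
E
```

```text
tip [ 0.6185 -0.0365] ang -87.8 rad 0.1466 z 0.2021 F [-0.11  0.42 -0.44] t 16.18
-91.2 [ 0.4 -0.   8.7]
-94.6 [ 0.5 -0.4 17.4]
-98.0 [ 0.5 -1.4 26. ]
-101.4 [ 0.5 -2.8 34.6]
-104.8 [ 0.5 -4.8 43.1]
```

View pics/top10.png

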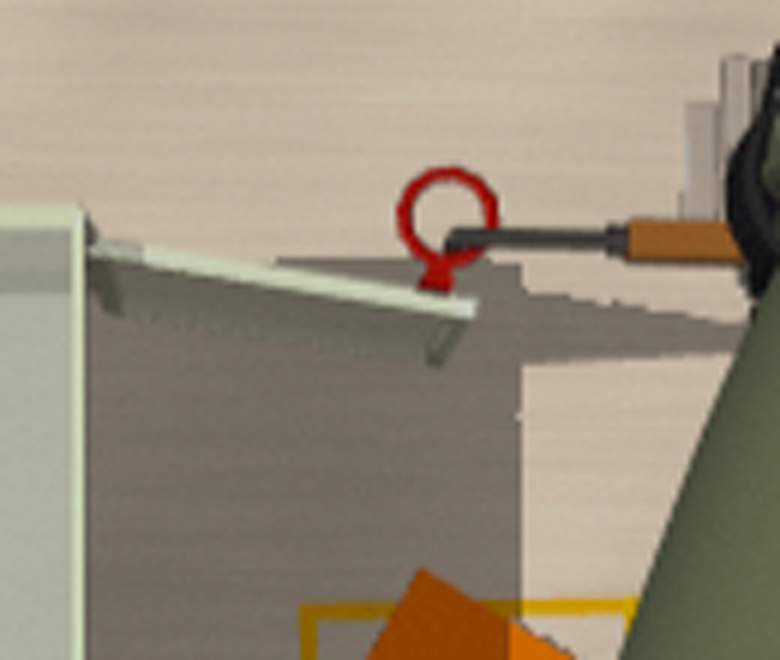

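Door follows; the pin bears on the ring's leading wall as intended. Continue.

Call:
{"api": "servo_tool", "payload": {
  "plan": [
    {"gripper": 0.01,"dx": 0.0005,"dy": 0.0,"dz": 0.0085,"wx": 0.0,"wy": 0.0,"wz": 0.0},
    {"gripper": 0.01,"dx": 0.0005,"dy": -0.0005,"dz": 0.0175,"wx": 0.0,"wy": 0.0,"wz": 0.0},
    {"gripper": 0.01,"dx": 0.0005,"dy": -0.0015,"dz": 0.026,"wx": 0.0,"wy": 0.0,"wz": 0.0},
    {"gripper": 0.01,"dx": 0.0005,"dy": -0.003,"dz": 0.0345,"wx": 0.0,"wy": 0.0,"wz": 0.0},
    {"gripper": 0.01,"dx": 0.0005,"dy": -0.005,"dz": 0.043,"wx": 0.0,"wy": 0.0,"wz": 0.0}
  ]
}}

```text
time: 16.85
ee_pos: [0.5739, -0.1549, 0.2017]
tool_rot: [0.001, -0.706, 0.001, 0.708]
ft_force: [0.3, 0.2, -0.7]
gripper_width: 0.0146
```

```bash
python3 - <<'E'
from h import *
arc(3.4)
E
```

```text
tip [ 0.5739 -0.0314] ang -105.5 rad 0.1467 z 0.2017 F [ 0.34  0.19 -0.72] t 16.85
-108.9 [ 0.1 -2.7  8.3]
-112.3 [ 0.1 -5.7 16.4]
-115.7 [ 0.1 -9.2 24.4]
-119.1 [  0.1 -13.2  32.1]
-122.5 [  0.1 -17.6  39.6]
```

Call:
{"api": "servo_tool", "payload": {
  "plan": [
    {"gripper": 0.01,"dx": 0.0,"dy": -0.0025,"dz": 0.0085,"wx": 0.0,"wy": 0.0,"wz": 0.0},
    {"gripper": 0.01,"dx": 0.0,"dy": -0.0055,"dz": 0.0165,"wx": 0.0,"wy": 0.0,"wz": 0.0},
    {"gripper": 0.01,"dx": 0.0,"dy": -0.009,"dz": 0.0245,"wx": 0.0,"wy": 0.0,"wz": 0.0},
    {"gripper": 0.01,"dx": 0.0,"dy": -0.013,"dz": 0.032,"wx": 0.0,"wy": 0.0,"wz": 0.0},
    {"gripper": 0.01,"dx": 0.0,"dy": -0.0175,"dz": 0.0395,"wx": 0.0,"wy": 0.0,"wz": 0.0}
  ]
}}

```text
time: 17.48
ee_pos: [0.534, -0.137, 0.2019]
tool_rot: [0.001, -0.706, 0.002, 0.708]
ft_force: [1.2, 0.4, -1.0]
gripper_width: 0.015
```

```bash
python3 - <<'E'
from h import *
arc(3.4)
p=camera('top');cv2.imwrite('pics/top11.png',cv2.resize(p['color'][120:230,280:410],None,fx=6,fy=6,interpolation=cv2.INTER_CUBIC))
E
```

```text
tip [ 0.534  -0.0135] ang -122.6 rad 0.1466 z 0.2019 F [ 1.17  0.39 -1.04] t 17.48
-126.0 [ 0.2 -4.9  7.2]
-129.4 [  0.2 -10.2  14.1]
-132.8 [  0.2 -15.9  20.6]
-136.2 [  0.2 -22.   26.9]
-139.6 [  0.2 -28.4  32.7]
```

View pics/top11.png

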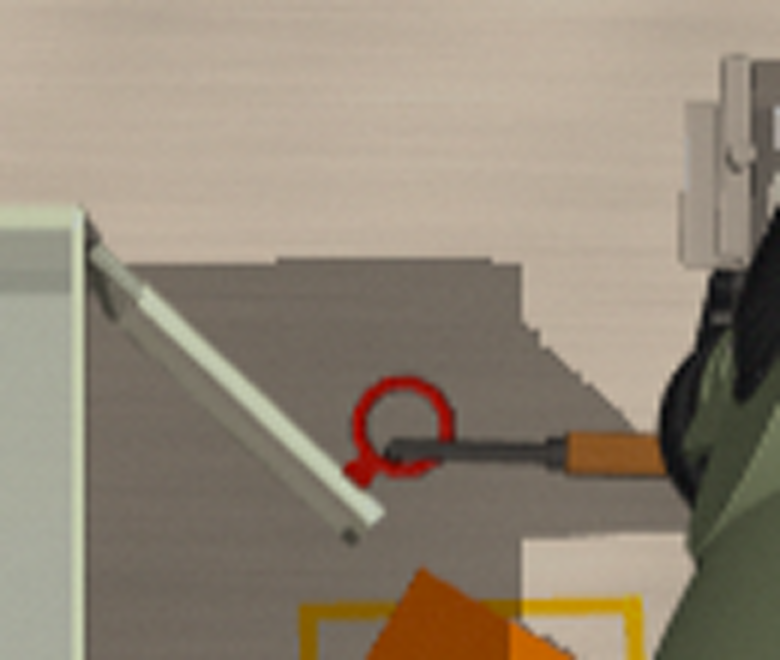

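Call:
{"api": "servo_tool", "payload": {
  "plan": [
    {"gripper": 0.01,"dx": 0.0,"dy": -0.005,"dz": 0.007,"wx": 0.0,"wy": 0.0,"wz": 0.0},
    {"gripper": 0.01,"dx": 0.0,"dy": -0.01,"dz": 0.014,"wx": 0.0,"wy": 0.0,"wz": 0.0},
    {"gripper": 0.01,"dx": 0.0,"dy": -0.016,"dz": 0.0205,"wx": 0.0,"wy": 0.0,"wz": 0.0},
    {"gripper": 0.01,"dx": 0.0,"dy": -0.022,"dz": 0.027,"wx": 0.0,"wy": 0.0,"wz": 0.0},
    {"gripper": 0.01,"dx": 0.0,"dy": -0.0285,"dz": 0.0325,"wx": 0.0,"wy": 0.0,"wz": 0.0}
  ]
}}

```text
time: 18.15
ee_pos: [0.5001, -0.1073, 0.202]
tool_rot: [0.001, -0.706, 0.001, 0.708]
ft_force: [1.2, -0.5, -0.6]
gripper_width: 0.0146
```

```bash
python3 - <<'E'
from h import *
arc(2.6)
p=camera('top');cv2.imwrite('pics/top12.png',cv2.resize(p['color'][120:230,280:410],None,fx=6,fy=6,interpolation=cv2.INTER_CUBIC))
E
```

```text
tip [0.5001 0.0162] ang -140.3 rad 0.1468 z 0.202 F [ 1.18 -0.5  -0.59] t 18.15
-142.9 [ 0.3 -5.4  3.9]
-145.5 [  0.3 -10.8   7.8]
-148.1 [  0.3 -16.3  11.5]
-150.7 [  0.3 -22.   14.9]
-153.3 [  0.3 -27.9  18. ]
```

View pics/top12.png

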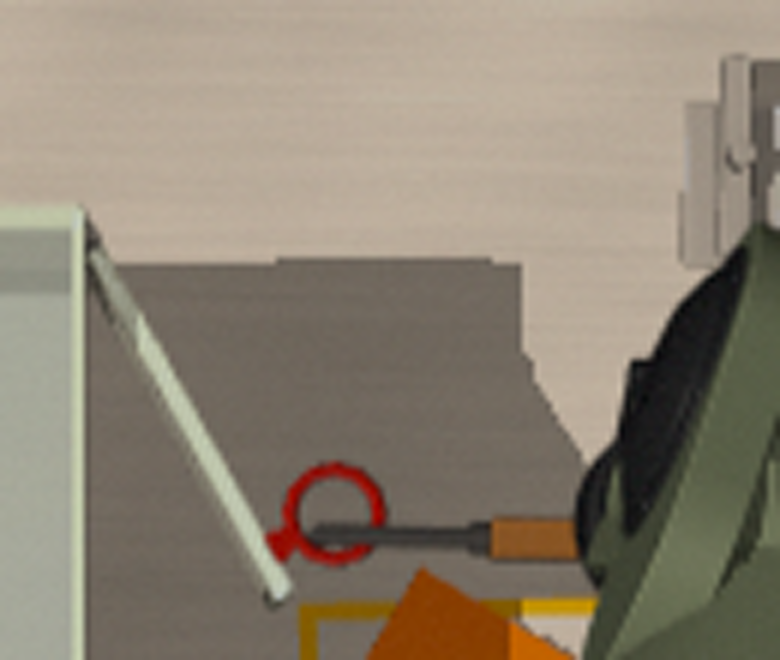

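Clear of the plate; continuing a little slower.

Call:
{"api": "servo_tool", "payload": {
  "plan": [
    {"gripper": 0.01,"dx": 0.0,"dy": -0.0055,"dz": 0.004,"wx": 0.0,"wy": 0.0,"wz": 0.0},
    {"gripper": 0.01,"dx": 0.0,"dy": -0.011,"dz": 0.008,"wx": 0.0,"wy": 0.0,"wz": 0.0},
    {"gripper": 0.01,"dx": 0.0,"dy": -0.0165,"dz": 0.0115,"wx": 0.0,"wy": 0.0,"wz": 0.0},
    {"gripper": 0.01,"dx": 0.0,"dy": -0.022,"dz": 0.015,"wx": 0.0,"wy": 0.0,"wz": 0.0},
    {"gripper": 0.01,"dx": 0.0,"dy": -0.028,"dz": 0.018,"wx": 0.0,"wy": 0.0,"wz": 0.0}
  ]
}}

```text
time: 18.82
ee_pos: [0.4811, -0.0781, 0.202]
tool_rot: [0.001, -0.705, 0.001, 0.709]
ft_force: [0.8, -0.2, -0.9]
gripper_width: 0.0151
```

```bash
python3 - <<'E'
from h import *
arc(1.6)
p=camera('top');cv2.imwrite('pics/top13.png',cv2.resize(p['color'][140:250,280:410],None,fx=6,fy=6,interpolation=cv2.INTER_CUBIC))
E
```

```text
tip [0.4811 0.0454] ang -153.9 rad 0.1469 z 0.202 F [ 0.82 -0.17 -0.87] t 18.82
-155.5 [ 0.3 -3.9  1.4]
-157.1 [ 0.3 -7.6  3.1]
-158.7 [  0.3 -11.4   4.6]
-160.3 [  0.3 -15.2   6.1]
-161.9 [  0.3 -19.1   7.4]
```

View pics/top13.png

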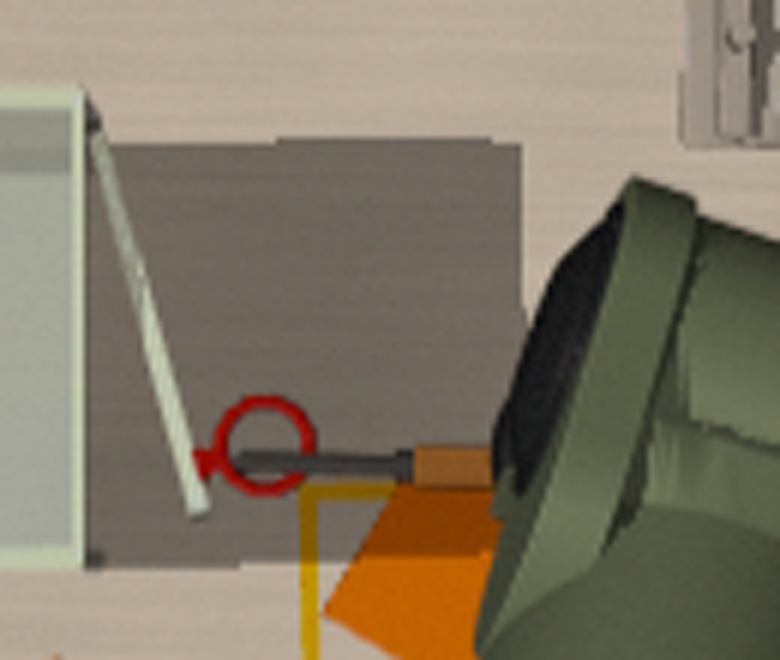

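Call:
{"api": "servo_tool", "payload": {
  "plan": [
    {"gripper": 0.01,"dx": 0.0,"dy": -0.004,"dz": 0.0015,"wx": 0.0,"wy": 0.0,"wz": 0.0},
    {"gripper": 0.01,"dx": 0.0,"dy": -0.008,"dz": 0.003,"wx": 0.0,"wy": 0.0,"wz": 0.0},
    {"gripper": 0.01,"dx": 0.0,"dy": -0.012,"dz": 0.0045,"wx": 0.0,"wy": 0.0,"wz": 0.0},
    {"gripper": 0.01,"dx": 0.0,"dy": -0.016,"dz": 0.006,"wx": 0.0,"wy": 0.0,"wz": 0.0},
    {"gripper": 0.01,"dx": 0.0,"dy": -0.02,"dz": 0.0075,"wx": 0.0,"wy": 0.0,"wz": 0.0}
  ]
}}

```text
time: 19.5
ee_pos: [0.4731, -0.057, 0.202]
tool_rot: [0.001, -0.705, 0.0, 0.709]
ft_force: [-0.1, -0.6, -1.5]
gripper_width: 0.0148
```

```bash
python3 - <<'E'
from h import *
arc(1.4)
E
```

```text
tip [0.4731 0.0665] ang -162.7 rad 0.1465 z 0.202 F [-0.11 -0.58 -1.46] t 19.5
-164.1 [ 0.3 -3.4  1. ]
-165.5 [ 0.3 -6.9  2. ]
-166.9 [  0.4 -10.4   2.8]
-168.3 [  0.4 -13.8   3.6]
-169.7 [  0.4 -17.4   4.3]
```

Call:
{"api": "servo_tool", "payload": {
  "plan": [
    {"gripper": 0.01,"dx": 0.0,"dy": -0.003,"dz": 0.001,"wx": 0.0,"wy": 0.0,"wz": 0.0},
    {"gripper": 0.01,"dx": 0.0,"dy": -0.006,"dz": 0.0015,"wx": 0.0,"wy": 0.0,"wz": 0.0},
    {"gripper": 0.01,"dx": 0.0,"dy": -0.009,"dz": 0.0025,"wx": 0.0,"wy": 0.0,"wz": 0.0},
    {"gripper": 0.01,"dx": 0.0,"dy": -0.011,"dz": 0.003,"wx": 0.0,"wy": 0.0,"wz": 0.0},
    {"gripper": 0.01,"dx": 0.0,"dy": -0.0125,"dz": 0.0035,"wx": 0.0,"wy": 0.0,"wz": 0.0}
  ]
}}

```text
time: 20.12
ee_pos: [0.4698, -0.0444, 0.2021]
tool_rot: [0.001, -0.705, 0.0, 0.709]
ft_force: [0.3, -0.8, -0.4]
gripper_width: 0.0146
```

```bash
python3 - <<'E'
from h import *
arc(1)
p=camera('top');cv2.imwrite('pics/top14.png',cv2.resize(p['color'][140:250,280:410],None,fx=6,fy=6,interpolation=cv2.INTER_CUBIC))
p=camera('scene');cv2.imwrite('pics/sc14.png',cv2.resize(p['color'][150:260,250:400],None,fx=5,fy=5,interpolation=cv2.INTER_CUBIC))
E
```

```text
tip [0.4698 0.0791] ang -167.8 rad 0.1465 z 0.2021 F [ 0.3  -0.78 -0.39] t 20.12
-168.8 [ 0.4 -2.5  0.5]
-169.8 [ 0.4 -5.   1. ]
-170.8 [ 0.4 -7.5  1.4]
-171.8 [  0.4 -10.1   1.8]
-172.8 [  0.4 -12.6   2.1]
```

View pics/top14.png

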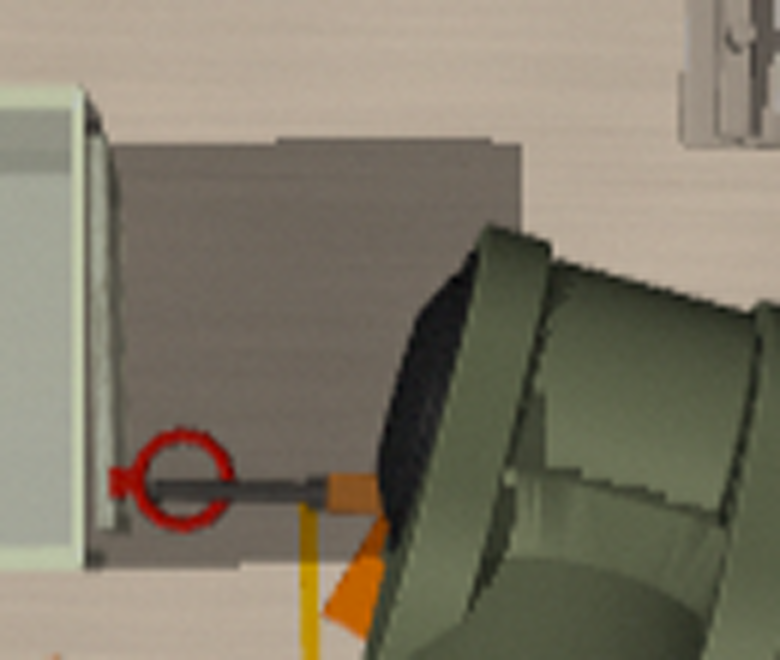

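View pics/sc14.png

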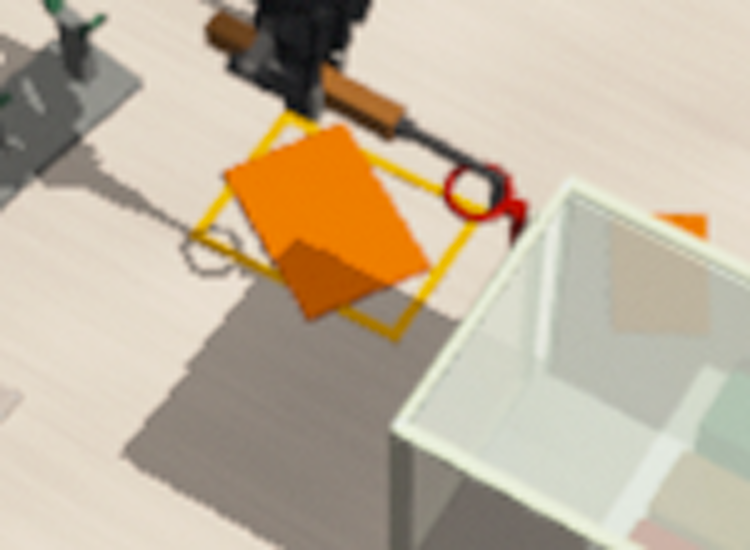

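Call:
{"api": "servo_tool", "payload": {
  "plan": [
    {"gripper": 0.01,"dx": 0.0,"dy": -0.0015,"dz": 0.0005,"wx": 0.0,"wy": 0.0,"wz": 0.0},
    {"gripper": 0.01,"dx": 0.0,"dy": -0.003,"dz": 0.0005,"wx": 0.0,"wy": 0.0,"wz": 0.0},
    {"gripper": 0.01,"dx": 0.0,"dy": -0.0045,"dz": 0.001,"wx": 0.0,"wy": 0.0,"wz": 0.0},
    {"gripper": 0.01,"dx": 0.0,"dy": -0.0055,"dz": 0.001,"wx": 0.0,"wy": 0.0,"wz": 0.0},
    {"gripper": 0.01,"dx": 0.0,"dy": -0.0065,"dz": 0.001,"wx": 0.0,"wy": 0.0,"wz": 0.0}
  ]
}}

```text
time: 20.85
ee_pos: [0.4689, -0.0402, 0.2025]
tool_rot: [-0.001, -0.705, 0.003, 0.709]
ft_force: [-0.3, -9.6, 1.2]
gripper_width: 0.015
```

```bash
python3 - <<'E'
from h import *
arc(1)
p=camera('top');cv2.imwrite('pics/top15.png',cv2.resize(p['color'][140:250,280:410],None,fx=6,fy=6,interpolation=cv2.INTER_CUBIC))
E
```

```text
tip [0.4689 0.0833] ang -169.5 rad 0.1465 z 0.2025 F [-0.26 -9.58  1.16] t 20.85
-170.5 [ 0.8 -2.5  0.4]
-171.5 [ 0.8 -5.   0.8]
-172.5 [ 0.8 -7.6  1.2]
-173.5 [  0.8 -10.1   1.5]
-174.5 [  0.8 -12.7   1.8]
```

View pics/top15.png

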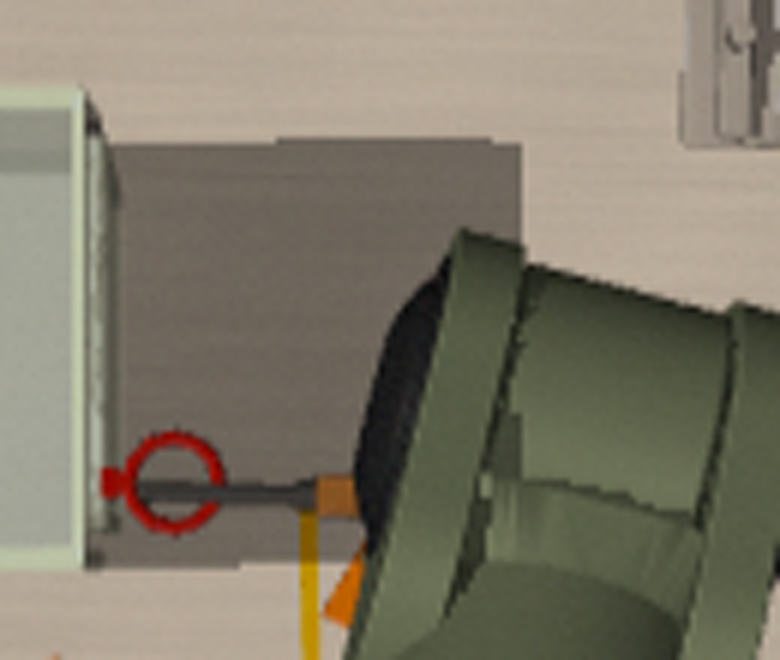

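Call:
{"api": "servo_tool", "payload": {
  "plan": [
    {"gripper": 0.01,"dx": 0.0,"dy": 0.004,"dz": 0.0,"wx": 0.0,"wy": 0.0,"wz": 0.0},
    {"gripper": 0.01,"dx": 0.0,"dy": 0.009,"dz": 0.0,"wx": 0.0,"wy": 0.0,"wz": 0.0},
    {"gripper": 0.01,"dx": 0.0,"dy": 0.009,"dz": 0.0,"wx": 0.0,"wy": 0.0,"wz": 0.0},
    {"gripper": 0.01,"dx": -0.012,"dy": 0.009,"dz": 0.0,"wx": 0.0,"wy": 0.0,"wz": 0.0},
    {"gripper": 0.01,"dx": -0.03,"dy": 0.009,"dz": 0.0,"wx": 0.0,"wy": 0.0,"wz": 0.0}
  ]
}}

```text
time: 21.52
ee_pos: [0.4687, -0.0488, 0.2332]
tool_rot: [-0.0, -0.705, 0.002, 0.709]
ft_force: [-0.2, 0.2, -1.0]
gripper_width: 0.0147
```

```bash
python3 - <<'E'
from h import *
info()
p=camera('top');cv2.imwrite('pics/top16.png',cv2.resize(p['color'][140:250,280:410],None,fx=6,fy=6,interpolation=cv2.INTER_CUBIC))
p=camera('scene');cv2.imwrite('pics/sc16.png',cv2.resize(p['color'][150:260,250:400],None,fx=5,fy=5,interpolation=cv2.INTER_CUBIC))
E
```

```text
t 21.52 pos [ 0.4687 -0.0488  0.2332] x [-0.006 -0.004 -1.   ] y [-0.002 -1.     0.004] z [-1.     0.002  0.006] F [-0.22  0.21 -0.95] w 0.0147 q [-0.26  0.18 -0.38  1.01 -0.01 -1.83]
```

View pics/top16.png

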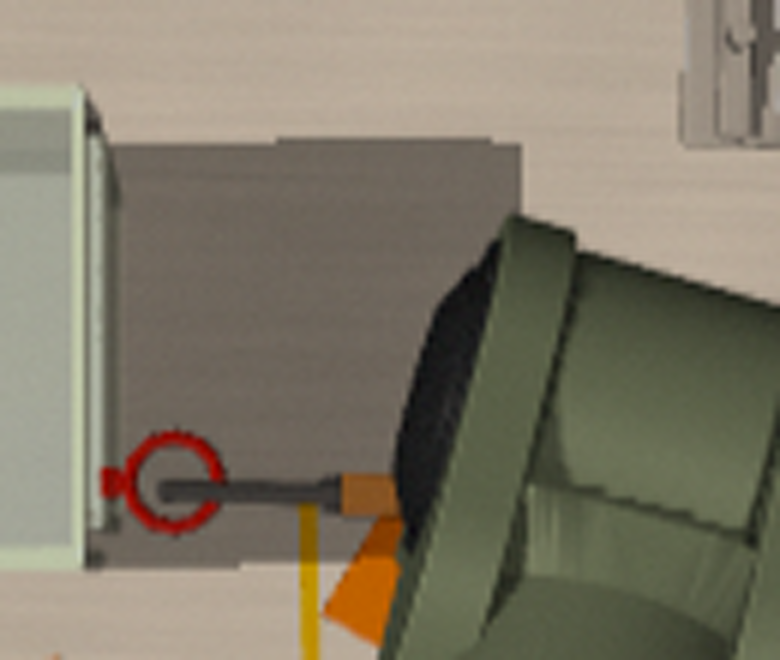

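View pics/sc16.png

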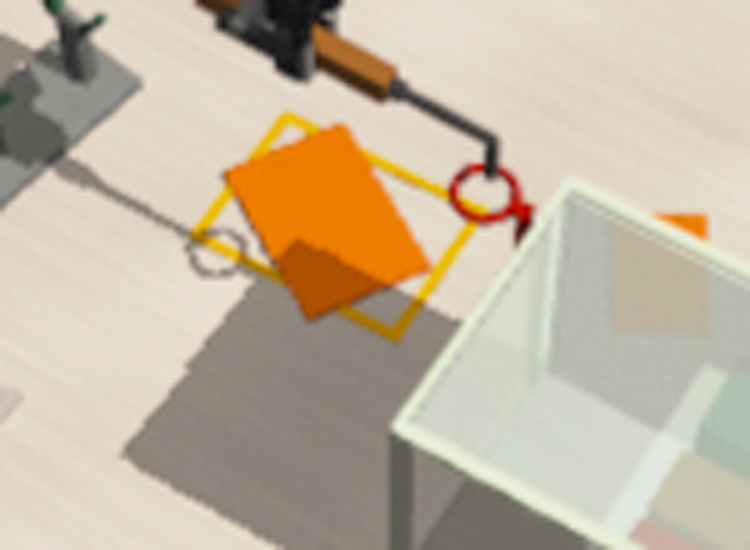

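Call:
{"api": "servo_tool", "payload": {
  "plan": [
    {"gripper": 0.01,"dx": -0.03,"dy": 0.0,"dz": 0.0,"wx": 0.0,"wy": 0.0,"wz": 0.0},
    {"gripper": 0.01,"dx": -0.05,"dy": 0.02,"dz": 0.0,"wx": 0.0,"wy": 0.0,"wz": 0.0},
    {"gripper": 0.01,"dx": -0.05,"dy": 0.06,"dz": 0.0,"wx": 5.0,"wy": 0.0,"wz": 0.0},
    {"gripper": 0.01,"dx": -0.05,"dy": 0.1,"dz": 0.0,"wx": 15.0,"wy": 0.0,"wz": 0.0},
    {"gripper": 0.01,"dx": -0.05,"dy": 0.14,"dz": 0.0,"wx": 25.0,"wy": 0.0,"wz": 0.0}
  ]
}}

```text
time: 22.25
ee_pos: [0.4702, -0.1899, 0.2855]
tool_rot: [-0.154, 0.69, -0.157, -0.69]
ft_force: [0.4, -0.1, -0.6]
gripper_width: 0.0154
```

```bash
python3 - <<'E'
from h import *
info();plan([.4682,-.2835,.28],81.8)
E
```

```text
t 22.25 pos [ 0.4702 -0.1899  0.2855] x [-0.001 -0.005 -1.   ] y [-0.43  -0.903  0.005] z [-0.903  0.43  -0.001] F [ 0.42 -0.13 -0.62] w 0.0154 q [-0.53  0.21 -0.2   1.15 -0.   -1.65]
shift mm [  6.   85.4 -38.4] turn [72.76 -0.25 -0.19]
```

Call:
{"api": "servo_tool", "payload": {
  "plan": [
    {"gripper": 0.01,"dx": 0.0,"dy": 0.02,"dz": -0.01,"wx": 10.0,"wy": 0.0,"wz": 0.0},
    {"gripper": 0.01,"dx": 0.0,"dy": 0.04,"dz": -0.018,"wx": 20.0,"wy": 0.0,"wz": 0.0},
    {"gripper": 0.01,"dx": 0.0,"dy": 0.06,"dz": -0.027,"wx": 30.0,"wy": 0.0,"wz": 0.0},
    {"gripper": 0.01,"dx": 0.0,"dy": 0.075,"dz": -0.034,"wx": 40.0,"wy": 0.0,"wz": 0.0},
    {"gripper": 0.01,"dx": 0.0,"dy": 0.085,"dz": -0.038,"wx": 50.0,"wy": 0.0,"wz": 0.0}
  ]
}}

```text
time: 22.88
ee_pos: [0.4679, -0.2836, 0.2856]
tool_rot: [-0.433, 0.559, -0.436, -0.557]
ft_force: [0.1, 0.4, -0.8]
gripper_width: 0.0149
```

```bash
python3 - <<'E'
from h import *
info();plan([.4682,-.2835,.28],81.8)
E
```

```text
t 22.88 pos [ 0.4679 -0.2836  0.2856] x [-0.001 -0.005 -1.   ] y [-0.969 -0.245  0.002] z [-0.245  0.969 -0.004] F [ 0.14  0.45 -0.83] w 0.0149 q [-0.68  0.29 -0.1   1.18 -0.   -0.93]
shift mm [ 5.6 -0.4  0. ] turn [22.4  -0.26 -0.07]
```

Call:
{"api": "servo_tool", "payload": {
  "plan": [
    {"gripper": 0.01,"dx": 0.01,"dy": 0.0,"dz": 0.0,"wx": 10.0,"wy": -0.2,"wz": 0.0},
    {"gripper": 0.01,"dx": 0.03,"dy": 0.0,"dz": 0.0,"wx": 20.0,"wy": -0.2,"wz": 0.0},
    {"gripper": 0.01,"dx": 0.06,"dy": 0.0,"dz": 0.0,"wx": 22.4,"wy": -0.3,"wz": -0.1},
    {"gripper": 0.01,"dx": 0.1,"dy": 0.0,"dz": -0.0005,"wx": 22.4,"wy": -0.3,"wz": -0.1},
    {"gripper": 0.01,"dx": 0.125,"dy": 0.0,"dz": -0.0005,"wx": 22.4,"wy": -0.3,"wz": -0.1}
  ]
}}

```text
time: 23.5
ee_pos: [0.4671, -0.2838, 0.1585]
tool_rot: [0.535, -0.462, 0.534, 0.464]
ft_force: [-0.0, -0.4, -1.1]
gripper_width: 0.0145
```

```bash
python3 - <<'E'
from h import *
info();plan([.4682,-.2835,.0625],81.8)
p=camera('wrist');cv2.imwrite('pics/w17.png',p['color'])
p=camera('scene');cv2.imwrite('pics/sc17.png',cv2.resize(p['color'][120:230,190:320],None,fx=6,fy=6,interpolation=cv2.INTER_CUBIC))
E
```

```text
t 23.5 pos [ 0.4671 -0.2838  0.1585] x [-0.001  0.002 -1.   ] y [-0.99   0.142  0.002] z [0.142 0.99  0.002] F [-0.01 -0.43 -1.07] w 0.0145 q [-0.68  0.38 -0.31  0.88  0.   -0.54]
shift mm [96.  -1.2  0.3] turn [ 0.01  0.12 -0.09]
```

View pics/w17.png

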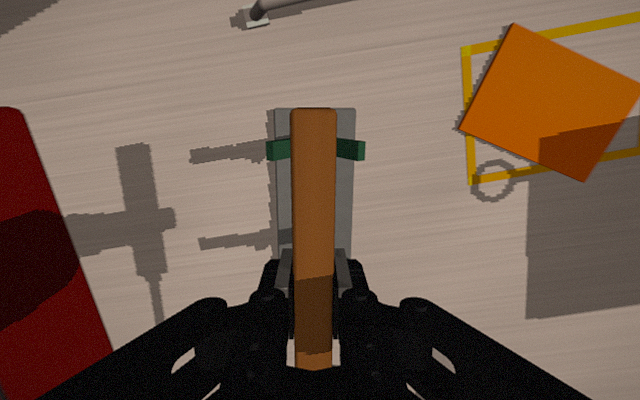

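View pics/sc17.png

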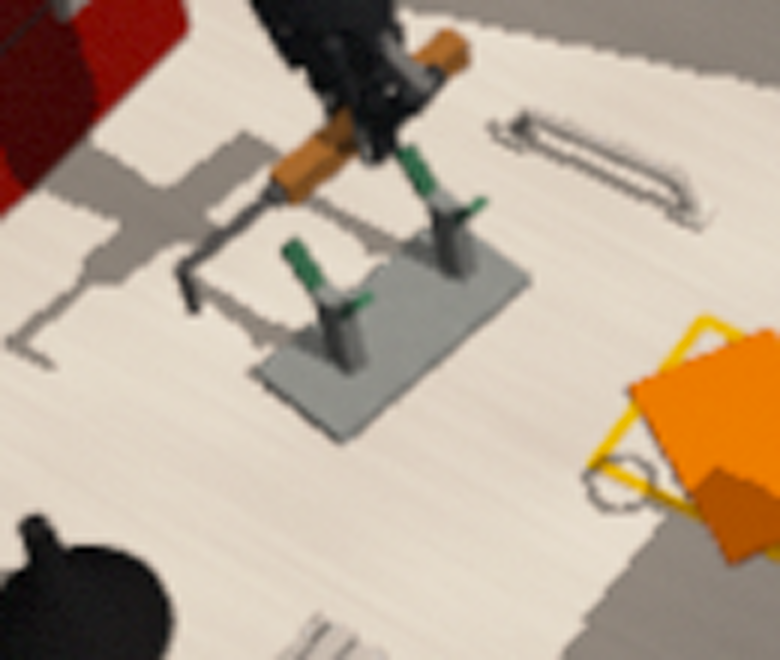

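Aligned and level over the rest. Lower.

Call:
{"api": "servo_tool", "payload": {
  "plan": [
    {"gripper": 0.01,"dx": 0.03,"dy": -0.001,"dz": 0.0005,"wx": 0.0,"wy": 0.0,"wz": 0.0},
    {"gripper": 0.01,"dx": 0.06,"dy": -0.001,"dz": 0.0005,"wx": 0.0,"wy": 0.0,"wz": 0.0},
    {"gripper": 0.01,"dx": 0.08,"dy": -0.001,"dz": 0.0005,"wx": 0.0,"wy": 0.0,"wz": 0.0},
    {"gripper": 0.01,"dx": 0.09,"dy": -0.001,"dz": 0.0005,"wx": 0.0,"wy": 0.0,"wz": 0.0},
    {"gripper": 0.01,"dx": 0.095,"dy": -0.001,"dz": 0.0005,"wx": 0.0,"wy": 0.0,"wz": 0.0}
  ]
}}

```text
time: 24.22
ee_pos: [0.4671, -0.2825, 0.0629]
tool_rot: [0.534, -0.461, 0.534, 0.465]
ft_force: [0.4, -0.5, -0.4]
gripper_width: 0.0149
```

```bash
python3 - <<'E'
from h import *
info();plan([.4682,-.2835,.0625],81.8)
E
```

```text
t 24.23 pos [ 0.4671 -0.2825  0.0629] x [-0.004  0.004 -1.   ] y [-0.99   0.142  0.004] z [0.142 0.99  0.004] F [ 0.43 -0.54 -0.39] w 0.0149 q [-0.68  0.49 -0.42  0.67  0.   -0.54]
shift mm [ 0.4 -1.2 -0.9] turn [ 0.02  0.2  -0.23]
```

Call:
{"api": "servo_tool", "payload": {
  "plan": [
    {"gripper": 0.01,"dx": 0.001,"dy": -0.001,"dz": -0.001,"wx": 0.0,"wy": 0.0,"wz": 0.0},
    {"gripper": 0.01,"dx": 0.0015,"dy": -0.001,"dz": -0.001,"wx": 0.0,"wy": 0.0,"wz": 0.0},
    {"gripper": 0.05,"dx": 0.0015,"dy": -0.001,"dz": -0.001,"wx": 0.0,"wy": 0.0,"wz": 0.0},
    {"gripper": 0.05,"dx": 0.0015,"dy": -0.001,"dz": -0.001,"wx": 0.0,"wy": 0.0,"wz": 0.0},
    {"gripper": 0.05,"dx": 0.0015,"dy": -0.001,"dz": -0.001,"wx": 0.0,"wy": 0.0,"wz": 0.0}
  ]
}}

```text
time: 24.85
ee_pos: [0.4681, -0.2837, 0.0617]
tool_rot: [0.534, -0.461, 0.534, 0.465]
ft_force: [0.4, 0.4, -1.0]
gripper_width: 0.0501
```

```bash
python3 - <<'E'
from h import *
info()
p=camera('wrist');cv2.imwrite('pics/w18.png',p['color'])
E
```

```text
t 24.85 pos [ 0.4681 -0.2837  0.0617] x [-0.003  0.004 -1.   ] y [-0.99   0.142  0.004] z [0.142 0.99  0.003] F [ 0.38  0.35 -0.97] w 0.0501 q [-0.68  0.5  -0.41  0.67  0.   -0.54]
```

View pics/w18.png

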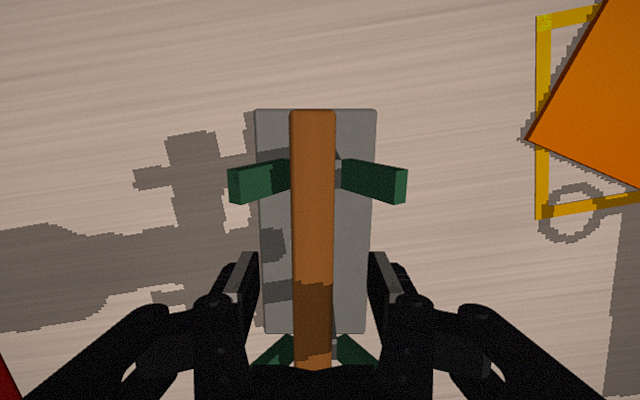

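Seated and released; retreat up and clear the view.

Call:
{"api": "servo_tool", "payload": {
  "plan": [
    {"gripper": 0.05,"dx": -0.02,"dy": 0.0,"dz": 0.0,"wx": 0.0,"wy": 0.0,"wz": 0.0},
    {"gripper": 0.05,"dx": -0.07,"dy": 0.0,"dz": 0.0,"wx": 0.0,"wy": 0.0,"wz": 0.0},
    {"gripper": 0.05,"dx": -0.13,"dy": 0.0,"dz": 0.0,"wx": 0.0,"wy": 0.0,"wz": 0.0},
    {"gripper": 0.05,"dx": -0.19,"dy": 0.0,"dz": 0.0,"wx": 0.0,"wy": 0.0,"wz": 0.0},
    {"gripper": 0.05,"dx": -0.22,"dy": 0.04,"dz": 0.0,"wx": 0.0,"wy": 0.0,"wz": 0.0}
  ]
}}

```text
time: 25.52
ee_pos: [0.4313, -0.2802, 0.2853]
tool_rot: [0.534, -0.464, 0.534, 0.463]
ft_force: [-0.6, -1.1, -0.1]
gripper_width: 0.05
```

Call:
{"api": "servo_tool", "payload": {
  "plan": [
    {"gripper": 0.05,"dx": 0.0,"dy": 0.04,"dz": 0.0,"wx": 0.0,"wy": 0.0,"wz": 0.0},
    {"gripper": 0.05,"dx": 0.0,"dy": 0.09,"dz": 0.0,"wx": 0.0,"wy": 0.0,"wz": 0.0},
    {"gripper": 0.05,"dx": 0.0,"dy": 0.12,"dz": 0.0,"wx": 0.0,"wy": 0.0,"wz": 0.0},
    {"gripper": 0.05,"dx": 0.0,"dy": 0.12,"dz": 0.0,"wx": 0.0,"wy": 0.0,"wz": 0.0},
    {"gripper": 0.05,"dx": 0.0,"dy": 0.12,"dz": 0.0,"wx": 0.0,"wy": 0.0,"wz": 0.0}
  ]
}}

```text
time: 26.15
ee_pos: [0.3131, -0.2638, 0.2854]
tool_rot: [0.534, -0.464, 0.534, 0.463]
ft_force: [0.8, 0.3, -0.5]
gripper_width: 0.0501
```

```bash
python3 - <<'E'
from h import *
info()
p=camera('top');cv2.imwrite('pics/top19.png',cv2.resize(p['color'][120:320,200:480],None,fx=2.85,fy=2.85,interpolation=cv2.INTER_CUBIC))
C=cloud(p)
hsv=cv2.cvtColor(p['color'],cv2.COLOR_BGR2HSV);m=np.zeros(hsv.shape[:2],np.uint8)
m[205:275,325:400]=((hsv[...,0]<15)&(hsv[...,0]>5)&(hsv[...,1]>220))[205:275,325:400]
k,l,s,c=cv2.connectedComponentsWithStats(m);i=1+np.argmax(s[1:,4]);print('plate',s[i],ray(p,c[i],.005).round(4))
p=camera('scene');cv2.imwrite('pics/sc19.png',p['color'])
E
```

```text
t 26.15 pos [ 0.3131 -0.2638  0.2854] x [ 0.003 -0.001 -1.   ] y [-0.99   0.141 -0.003] z [ 0.141  0.99  -0.001] F [ 0.77  0.28 -0.46] w 0.0501 q [-0.88  0.02 -0.42  1.12  0.   -0.74]
plate [340 215  25  18 287] [ 0.4656 -0.0468  0.005 ]
```

View pics/top19.png

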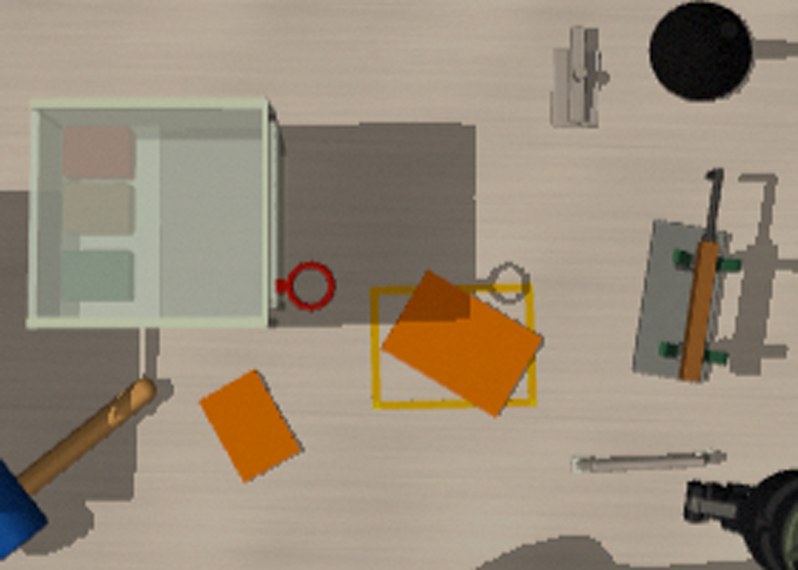

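View pics/sc19.png

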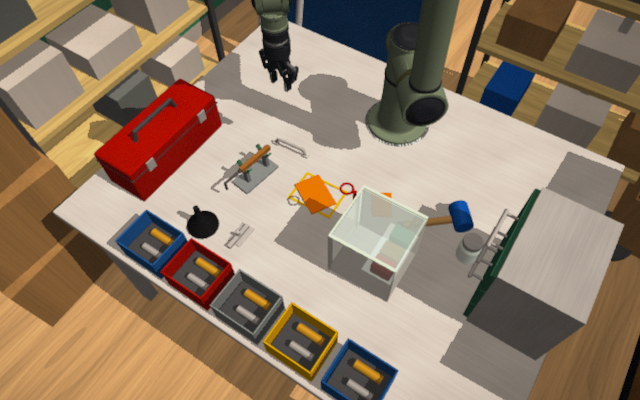

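```bash
python3 -c "
from station import *
print(job_done())"
```

```text
the job is handed in; nothing more can be done
None
```

I carried out the whole task and handed it in at about 26 s; the hand-in gave no verdict.

- **Plate:** I pressed on it with about 15–20 N and slid it out of the doorway onto the yellow outline. My first pass slipped: the plate moved only about 7 mm under the finger. I lifted the finger, put it back on the plate and pressed again. In the last picture the plate lies flat, its centre about 9 mm from the outline's centre. It has turned about 30° relative to the outline, so its corners overlap the lines. A colour-mask check of its position disagreed, but it had caught only the shaded part of the plate, so I used the four corners instead.
- **Door:** I lowered the hook into the ring and checked it in two views. I swung the door shut at about 0.5 rad/s or less until it met its stop at roughly 10 N. Then I lifted the hook out, and the door stayed shut.
- **Pole:** I put it back in its rest with the hook at the same end and let go. The last pictures show it where it lay at the start.
- **Other checks:** The door stands shut and the other things look unmoved in the pictures. The gripper is clear of everything. I saw no contact with the cabinet or door.

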